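# Show a selenite stick under the ultraviolet lamp

## Robot

A 6-joint arm with a two-finger parallel gripper is mounted at the origin on the work surface. World frame = base frame: x ahead of the robot, y to its left, z up, the work surface at z = 0. Lengths are in mm, angles in rad, forces in N, time in s.
With the tool pointing down it reaches from about 425 to 950 mm from the base axis. Payload 14.7 kg.
Tool frame: the origin (TCP) lies where the fingers leave the gripper's body, on its centre line; the fingertips stand 73 mm ahead of it and the grasp point (between the pads) lies 54 mm ahead of it; x points along the fingers, y is the direction in which the jaws open and shut, and the axes are right-handed (so a half turn about x gives the same grasp; the last joint's range is limited). The gripper opens to 85 mm and grips with 20 to 120 N. Pads are 22 mm wide; open, the fingers measure 114 mm over their backs; the gripper's body (76 mm by 85 mm) begins 54 mm behind the grasp point. The pads swing forward as they close: fully open they stand 13 mm farther back than shut.
Start: joints at [1.262, 0.48, 1.596, -0, 1.065, -0.047], TCP at [168.209, 627.853, 303.897] pointing down, gripper open.
Joint ranges: [-2.75, 2.75], [-0.82, 2.05], [0.23, 2.67], [-1.56, 4.7], [0.09, 2.69], [-2.92, 2.92]. Speed limits (rad/s): [1.89, 1.89, 2.39, 3.01, 3.01, 3.01].

## Interface

Orientations are given as a unit quaternion [w, x, y, z].
In Python, from rig import arm, viewer, job, nets gives the robot as it stands. The module is installed in compiled form; this text tells all that it offers.
- The arm moves only by the tool servo_tool, never from a script. Its argument "series" is a list of rows, each a list of 2 entries, a list of its own where there are three numbers: the shift along the tool's x, y, z in m, then the turn about the tool's x in rad. In form: [[[tx, ty, tz], turn], ...]. A call has 1 to 20 rows; each row shifts and turns the commanded pose from where the row before left it, along the tool's axes as they then stand; what a row does not reach is not made up. A row lasts 1/12 s, in which the tool goes at most 41.7 mm and 7.16 degrees, less where a joint would pass 70% of its speed; a pose out of reach is approached as far as the arm can. A call is refused whole if a number of a shift passes 0.0417 or a number of a turn 0.125, either way. A call with a gripper value outside its range is refused whole. "hand" is the closure in counts, from 0 (fully open) to 255 (shut), set as the call begins (left out, the last holds). The fingers move at their own pace and stop on an object; "force" is the grip in N (left out, the last holds). Time passes only in rows, so rows that do not move let the fingers close. It gives the time, the measured TCP pose, the force and the opening at its end, in the units of the state.
- arm.get_state(): the state, without advancing time (a new reading comes with each control period).
- viewer.snapshot(name): name is "scene" or "top" or "wrist"; returns the picture (480x640x3 uint8, red, green, blue); there is no depth.
- viewer.camera_info(name): a dict with "fovy" (degrees; the focal length in pixels is half the picture's height over the tangent of half this angle, whatever the lens; pixels are square), "cx", "cy" (the principal point, pixels), "origin" and "attitude" of the camera in the world; the wrist camera has in their place "hand_eye" (4x4, takes a point from camera to tool coordinates, whose origin is the TCP and whose axes are the tool frame's). Camera axes: x right, y up, looking along -z (the intrinsics and any distortion apply to the point x, -y, -z); pixel columns grow to the right and rows downward; lengths in mm; the calibration is good to about 2 mm. A picture is of the moment at which its call begins: read the wrist's pose just before it. camera_info takes no time and is no camera call.
- job.sign_off(): hands the job in, once; it reports no verdict.
Trained networks look in the newest picture that a camera, given by its name, has taken for a name from the list of things; names that differ only in an ending like _2 or _b are one class to them, and where a whole thing is asked for, a point or a joint stands for the part that bears it (a point fixed in the world has none). Each returns a list of dicts, best first, with "score" (0 to 1); they miss things now and then, are a little off and sometimes report something else, mostly with a low value. They report only what shows in the picture. A call takes as long as a camera call. They do not tell look-alikes from the thing itself.
- nets.recognise(camera, target): "location" ([column, row] in pixels, amid what is visible of it).
- nets.outline_of(camera, target): "pixels" (480x640 bool, what is visible of it) and "location" ([column, row] in pixels, amid what is visible of it).
The state is a dict: "time": time; "joint_positions": joint angles; "qvel": joint speeds; "effort": joint torques, N m; "ee_pos": TCP position; "eef_rot": TCP orientation; "ft_force": force on the tool from outside, world axes, zero at the start; "torque": the same for the moment, N m; "grip_width": finger opening in mm.
Only numpy, scipy, OpenCV 4.12 (cv2) and the standard library are available. Lean on these libraries where they do the work, as an engineer would, in place of code of your own. Each camera call takes 0.05 s, during which the arm holds its last target.

## Task

Get the selenite ready to show under ultraviolet: push the tube lamp down past the sprung jaws of the clip on top of the viewing cabinet until it sits fully home in both forks with the jaws closed over it, and let go of it. Then pick up the long white selenite stick and pass it, tilted because it is longer than the port, through the port in the cabinet's top, without forcing it, and finish while still holding it in the gripper, with the whole stick inside the cabinet below the top panel and touching no part of the cabinet. Leave the other things on the counter where they are.

Things in the scene. Friction and masses are not known exactly. Their poses are not given: they have to be found in the camera images.
- cabinet: black steel fluorescence viewing cabinet, fixed, 280 (x) x 340 (y) x 150 mm tall; origin under its centre, z up, +x to the viewing window (clear pane, closed). The only opening is the port in its 5 mm top panel (underside 145 mm, top 150 mm up). Hollow: floor and walls 6 mm, so free inside to 164 mm either side in y and from 6 to 145 mm up
- port (a point): centre of the rectangular port, level with the top of the panel: at x +55, y 0, z 150 mm in the cabinet. The port measures 105 mm in the cabinet's x by 145 mm in its y; axes as the cabinet
- clip_seat (a point): centre of the lamp when fully home: x -90, y 0, z 190 mm in the cabinet (40 mm above the panel); axes as the cabinet, lamp along its y. Two black forks, 14 mm wide, 70 mm either side in y, 1.5 mm play beside the tube, 8 mm along it: tall tine on the port side, flared outward at the top (68 mm above the panel), short tine and, beside it, the jaw on the other. Between the forks nothing is over 11 mm tall
- jaw (a joint): hinge angle (rad) of the clip's two steel jaws, 83 mm either side of the clip's middle in y, on one pin low through the forks' feet; 0 closed, up to 0.6 swung away from the port. Their sloped tops reach 82 mm above the panel. A spring closes them: the tube pushed straight down (first touch with its centre about 65 mm above the panel) opens them to 0.1 to 0.2 with 4 to 12 N; they snap back over it when home
- jaw_nose (a point): mid-point between the two rolled noses of the jaws, 54 mm above the panel when closed, about 10 mm from the seated lamp's axis on the side away from the port
- lamp_mid (a point): centre of the ultraviolet tube lamp: a plain aluminium tube 28 mm in diameter and 190 mm long, with a square black rubber bumper 36 x 36 x 22 mm at each end (234 mm in all); x axis along the tube. Starts lying flat on the counter on its bumpers, its centre 18 mm up; 240 g; either end may go either way
- stick_mid (a point): centre of the long selenite stick: a white square bar 190 x 22 x 22 mm, x axis along it. Starts lying flat on the counter, its centre 11 mm up; about 220 g
- stick_end_a (a point): centre of the stick's end face at +x (95 mm from its centre)
- stick_end_b (a point): centre of the stick's end face at -x (95 mm from its centre)
- short_stick: a short white selenite offcut, 75 x 24 x 22 mm, lying flat; origin under its centre (bystander)
- tower: a pale six-sided quartz point standing upright, 44 mm across, 72 mm tall; origin under its centre (bystander)
- ball: a pink 58 mm stone ball fixed on a small wooden ring base, 66 mm tall in all; origin under its centre (bystander)
- geode: a grey half geode, cut side up with violet crystals, 96 mm across, about 47 mm tall; origin under its centre (bystander)
- agate: a flat banded agate slice, 90 mm across, 9 mm thick; origin under its centre (bystander)
- card_tray: a white card tray with four compartments of small stones, 100 x 75 x 22 mm; origin under its centre (bystander)
- loupe: a folding hand lens lying flat: steel ring 36 mm across and black grip, 77 mm long in all, 12 mm tall; origin under the lens (bystander)
Mind the look-alikes: they are no part of the job. What is shaped like the part that bears stick_mid but purple is not meant.

How it is judged:
By the outcome, as a careful person would: the job done as asked, in the order asked, and still so for the second after the job is handed in, while the arm keeps its last pose, push and grip.
It also fails if it takes over 70 s, if anything falls off the work surface, if the arm or the gripper's body presses on something with over 40 N, if the wrist force passes 120 N, or if a joint passes its speed limit or range.

## Working session

There is one attempt and no reset: what is moved stays moved. The work goes in short steps, Python scripts to look and compute and a tool call to move; the robot and the scene stay as the last step left them, time stands still between calls to the robot, and variables do not carry over. Pictures are saved under pics/ and viewed, and the job is handed in when it is done.

Besides the shell and the picture viewer there is one more tool, called after "Emit:" as name(argument=value, ...), one argument or row to a line, values as JSON. servo_tool: Moves the arm, as the interface text tells. Its arguments: {"type":"object","properties":{"series":{"type":"array","items":{"type":"array"}},"hand":{"type":"number"},"force":{"type":"number"}},"required":["series"]}

```bash
ls; mkdir -p pics; python3 - <<'E'
from rig import arm, viewer, job, nets
import cv2
s=arm.get_state(); print(s)
for n in ["scene","top","wrist"]:
    im=viewer.snapshot(n); cv2.imwrite(f"pics/{n}0.png",im[:,:,::-1])
    print(n,viewer.camera_info(n))
E
```

```text
pics
{'time': 0.0, 'joint_positions': array([ 1.26241280e+00,  4.80879049e-01,  1.59687567e+00, -2.45275099e-06,
        1.06510969e+00, -4.66023267e-02]), 'qvel': array([-0.00059359, -0.00134745, -0.00067879, -0.00115322,  0.00017532,
       -0.0013134 ]), 'effort': array([ 3.54187381e-03, -9.50628376e+01, -4.30197501e+01,  5.96183531e-05,
        1.19172293e-02, -2.50569443e-06]), 'ee_pos': array([168.10235526, 627.54447978, 303.24103219]), 'eef_rot': array([ 0.7009795 ,  0.09184644,  0.70113678, -0.09273185]), 'ft_force': array([-0.43069598,  0.364447  , -0.34900362]), 'torque': array([-0.03835374,  0.00824294, -0.00491886]), 'grip_width': 85.5400223106831}
scene {'fovy': 42.9870495535684, 'cx': 312.89233687450184, 'cy': 234.76280341736913, 'origin': array([1154.18146253,  343.28321609, 1389.64899352]), 'attitude': array([0.49695915, 0.13019701, 0.23063206, 0.8263711 ])}
top {'fovy': 42.58512772035241, 'cx': 316.24669303296093, 'cy': 236.32246441321473, 'origin': array([ 157.38904248,   -2.1366376 , 2014.02895352]), 'attitude': array([ 0.70575336,  0.05946726, -0.06308884, -0.70313273])}
wrist {'fovy': 64.45863572012632, 'cx': 311.58059372641526, 'cy': 238.76933351111336, 'hand_eye': array([[ 6.65078102e-04,  3.13156274e-01, -9.49701377e-01,
        -7.01507630e+01],
       [ 9.99999703e-01,  1.61412272e-04,  7.53526516e-04,
         3.65438523e-01],
       [ 3.89265013e-04, -9.49701596e-01, -3.13156073e-01,
        -8.04571036e+01],
       [ 0.00000000e+00,  0.00000000e+00,  0.00000000e+00,
         1.00000000e+00]])}
```

View pics/scene0.png

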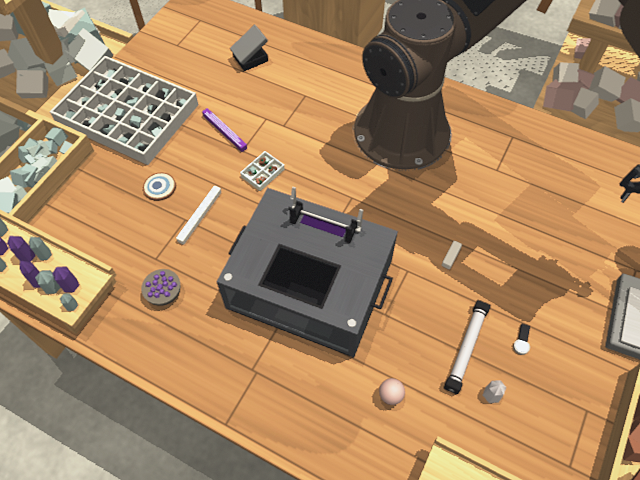

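View pics/top0.png

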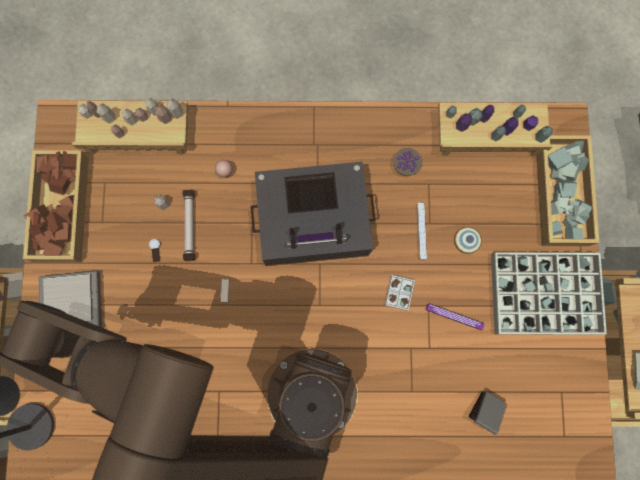

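View pics/wrist0.png

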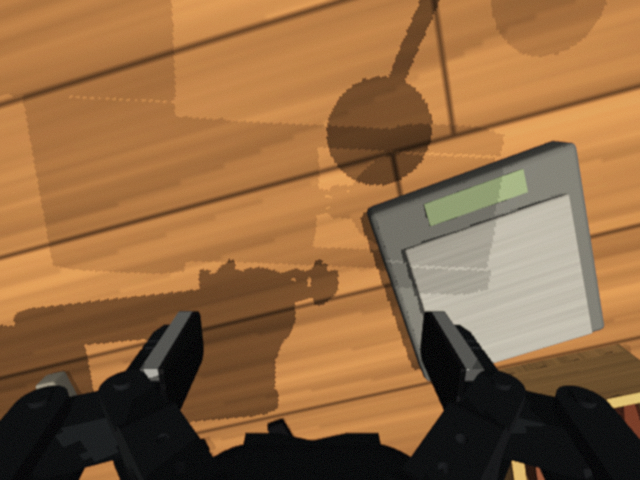

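```bash
cat > h.py <<'E'
import numpy as np, cv2
from scipy.spatial.transform import Rotation as R
from scipy.optimize import least_squares
from rig import arm, viewer, job, nets
def q2R(q): return R.from_quat([q[1],q[2],q[3],q[0]]).as_matrix()
class Cam: pass
def cam(name,s=None):
    i=viewer.camera_info(name); c=Cam()
    c.f=240/np.tan(np.radians(i['fovy'])/2); c.cx=i['cx'];c.cy=i['cy']
    if name=='wrist':
        s=s or arm.get_state(); T=np.eye(4);T[:3,:3]=q2R(s['eef_rot']);T[:3,3]=s['ee_pos']
        M=T@i['hand_eye']; c.R=M[:3,:3]; c.o=M[:3,3]
    else: c.R=q2R(i['attitude']); c.o=np.array(i['origin'])
    return c
def proj(c,P):
    p=(np.atleast_2d(P)-c.o)@c.R
    return np.c_[c.cx+c.f*p[:,0]/-p[:,2], c.cy+c.f*p[:,1]/p[:,2]]
def ray(c,uv,z):
    uv=np.atleast_2d(uv).astype(float)
    d=np.c_[(uv[:,0]-c.cx)/c.f,-(uv[:,1]-c.cy)/c.f,-np.ones(len(uv))]@c.R.T
    return c.o+d*((z-c.o[2])/d[:,2])[:,None]
def snap(name,fn=None):
    s=arm.get_state(); im=viewer.snapshot(name)
    if fn: cv2.imwrite('pics/'+fn,im[:,:,::-1])
    return im,cam(name,s)
def box(c,o,z):
    """min area rect of mask o mapped to plane z"""
    ys,xs=np.nonzero(o); P=ray(c,np.c_[xs,ys],z)[:,:2].astype(np.float32)
    return cv2.minAreaRect(P)
E
python3 - <<'E'
from h import *
for n in ['top','scene']:
    im,c=snap(n)
    for t,z in [('lamp_mid',25),('stick_mid',16),('cabinet',150),('jaw',200)]:
        for o in nets.outline_of(n,t)[:3]:
            b=box(c,o['pixels'],z); print(n,t,round(o['score'],2),np.round(o['location']),o['pixels'].sum(),np.round(b[0],1),np.round(b[1],1),round(b[2],1))
# crop of cabinet
im,c=snap('top'); cv2.imwrite('pics/cabtop.png',cv2.resize(im[150:275,240:390],None,fx=5,fy=4.8,interpolation=cv2.INTER_CUBIC)[:,:,::-1])
im,c=snap('scene'); cv2.imwrite('pics/cabsc.png',cv2.resize(im[180:360,210:410],None,fx=4,fy=3.3,interpolation=cv2.INTER_CUBIC)[:,:,::-1])
im=viewer.snapshot('scene');a=cv2.resize(im[100:260,165:265],(375,600),interpolation=cv2.INTER_CUBIC); cv2.imwrite('pics/sticks.png',a[:,:,::-1])
E
```

```text
top lamp_mid 0.57 [189. 226.] 667 [543.3 406.7] [235.6  39. ] 2.3
top stick_mid 0.8 [456. 316.] 463 [ 247.9 -460.7] [193.5  28.4] 69.6
top stick_mid 0.7 [419. 230.] 433 [ 527.7 -360.9] [188.2  27.2] 1.0
top cabinet 0.89 [315. 213.] 10620 [ 5.584e+02 -4.000e-01] [302.8 381.7] 6.3
scene lamp_mid 0.73 [467. 349.] 1329 [545.  404.4] [246.2  38.6] 3.0
scene stick_mid 0.82 [198. 213.] 670 [ 529.5 -362.1] [196.   31.7] 1.4
scene stick_mid 0.57 [226. 131.] 470 [ 248.9 -459.6] [200.1  28.7] 70.5
scene cabinet 0.9 [306. 272.] 19518 [580.3  10.1] [353.4 376.7] 5.7
scene jaw 0.63 [358. 218.] 150 [465.2 -14.5] [ 53.9 187.5] 5.4
```

View pics/cabtop.png

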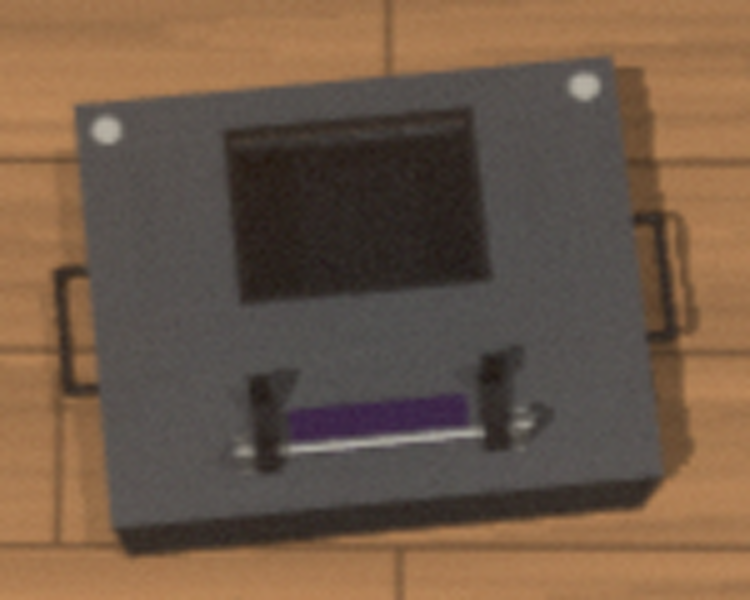

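View pics/cabsc.png

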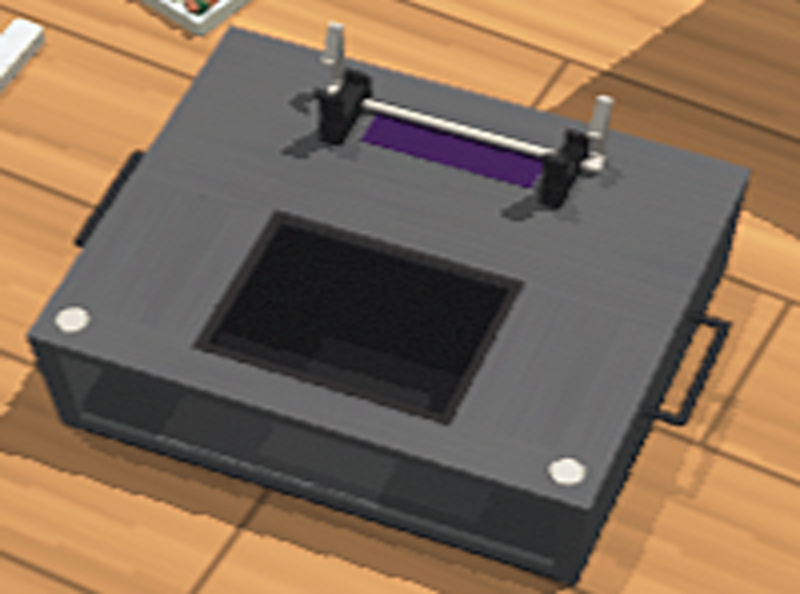

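View pics/sticks.png

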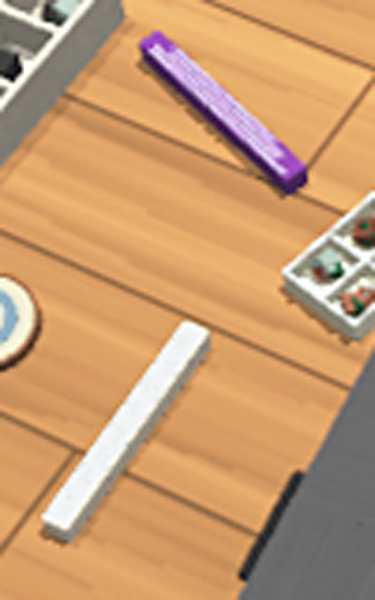

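```bash
python3 - <<'E'
from h import *
# order: (+x,+y),(+x,-y),(-x,-y),(-x,+y)
L=np.array([[140,170,150],[140,-170,150],[-140,-170,150],[-140,170,150],[107.5,72.5,150],[107.5,-72.5,150],[2.5,-72.5,150],[2.5,72.5,150]],float)
T=np.array([[77,105],[611,58],[661,480],[113,527],[225,130],[470,108],[490,278],[240,303]],float)/[5,4.8]+[240,150]
S=np.array([[590,508],[30,340],[232,27],[748,175],[448,424],[197,348],[278,212],[523,284]],float)/[4,3.3]+[210,180]
def pose(p,L):
    c,s=np.cos(p[2]),np.sin(p[2]); return np.c_[p[0]+c*L[:,0]-s*L[:,1],p[1]+s*L[:,0]+c*L[:,1],L[:,2]]
ct,cs=cam('top'),cam('scene')
for sel in 'TSB':
    f=lambda p: np.r_[(proj(ct,pose(p,L))-T).ravel() if sel in'TB' else [],(proj(cs,pose(p,L))-S).ravel() if sel in'SB' else []]
    r=least_squares(f,[558,0,0]); print(sel,r.x,np.degrees(r.x[2]),np.abs(r.fun).max())
for k in [[-90,0,190],[55,0,150]]: print(pose(r.x,np.array([k],float)))
E
```

```text
T [ 5.66606486e+02 -1.00267638e+00  9.89868721e-02] 5.671529995855756 2.0069600821470033
S [5.68256074e+02 4.82658410e-01 1.04450417e-01] 5.9845680558777365 2.830368078158017
B [ 5.67584567e+02 -9.52603739e-02  1.02353943e-01] 5.8644489626355885 2.6193082798764635
[[478.05559083  -9.29103928 190.        ]]
[[622.29671979   5.52438229 150.        ]]
```

```bash
cat >> h.py <<'E'
def plan(x,y,z,yaw,n=None,s=None):
    """yaw = world heading (deg) of tool y axis (mod 180 by choice). prints tool-frame totals"""
    s=s or arm.get_state(); M=q2R(s['eef_rot']); cur=np.degrees(np.arctan2(M[1,1],M[0,1]))
    # positive turn about tool x (down) lowers world heading
    turn=(cur-yaw+180)%360-180
    d=M.T@(np.array([x,y,z])-s['ee_pos'])
    print('t',round(s['time'],2),'pos',np.round(s['ee_pos'],1),'head',round(cur,2),'d tool(before turn) m',np.round(d/1000,4),'turn rad',round(np.radians(turn),4),'F',np.round(s['ft_force'],1),'w',round(s['grip_width'],1),'j',np.round(s['joint_positions'],2))
E
python3 - <<'E'
from h import *
print(np.round(q2R(arm.get_state()['eef_rot']),3))
plan(544,405.5,180,92.5)
plan(544,405.5,180,-87.5)
E
```

```text
[[ 0.     0.259  0.966]
 [ 0.     0.966 -0.259]
 [-1.     0.     0.   ]]
t 0.8 pos [168.2 627.9 303.9] head 75.0 d tool(before turn) m [ 0.1239 -0.1175  0.4205] turn rad -0.3054 F [0.3 0.7 0.8] w 85.4 j [ 1.26  0.48  1.6  -0.    1.07 -0.05]
t 0.8 pos [168.2 627.9 303.9] head 75.0 d tool(before turn) m [ 0.1239 -0.1175  0.4205] turn rad 2.8362 F [0.3 0.7 0.8] w 85.4 j [ 1.26  0.48  1.6  -0.    1.07 -0.05]
```

Emit:
servo_tool(
  series=[
    [[0,0,0],-0.102],
    [[0,0,0],-0.102],
    [[0,0,0],-0.102],
    [[0.0103,-0.0199,0.0305],0],
    [[0.0103,-0.0199,0.0305],0],
    [[0.0103,-0.0199,0.0305],0],
    [[0.0103,-0.0199,0.0305],0],
    [[0.0103,-0.0199,0.0305],0],
    [[0.0103,-0.0199,0.0305],0],
    [[0.0103,-0.0199,0.0305],0],
    [[0.0103,-0.0199,0.0305],0],
    [[0.0103,-0.0199,0.0305],0],
    [[0.0103,-0.0199,0.0305],0],
    [[0.0103,-0.0199,0.0305],0],
    [[0.0103,-0.0199,0.0305],0],
    [[0,0,0],0],
  ],
  hand=0,
)

```text
time: 2.13
ee_pos: [549.1, 401.7, 178.4]
eef_rot: [0.707, -0.015, 0.707, 0.014]
ft_force: [-0.4, -0.7, -0.6]
grip_width: 85.4
```

```bash
python3 - <<'E'
from h import *
im,c=snap('wrist','w1.png')
for o in nets.outline_of('wrist','lamp_mid')[:2]:
    b=box(c,o['pixels'],18); print(o['score'],o['location'],b)
plan(544,405.5,76,92.5)
E
```

```text
0.66 [320.7, 191.2] ((547.2644653320312, 408.42645263671875), (251.5689239501953, 38.78339767456055), 2.554352283477783)
t 2.23 pos [545.4 404.2 179.5] head 92.39 d tool(before turn) m [ 0.1035  0.0014 -0.0012] turn rad -0.002 F [-0.6  0.6  0.4] w 85.9 j [ 0.59  0.65  1.63  0.    0.86 -1.02]
```

View pics/w1.png

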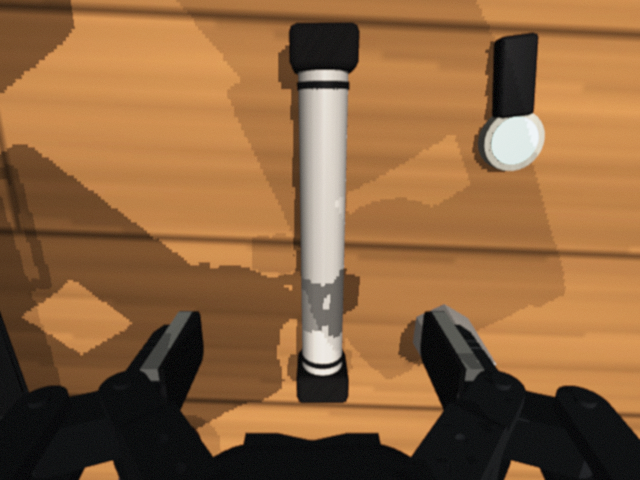

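```bash
python3 - <<'E'
from h import *
c=cam('wrist')
P=ray(c,[[324.5,69],[322.5,374]],32);print(P,np.linalg.norm(P[0]-P[1]),P.mean(0))
P=ray(c,[[298,100],[349,100],[303,355],[342,355],[297,402],[348,402],[290,72],[359,72]],18);print(np.round(P,1)); m=(P[0:6:2]+P[1:7:2])/2;print(m)
for o in proj(c,[[544,405.5,18]]):print(o)
E
```

```text
[[442.60093658 406.89972102  32.        ]
 [633.29097956 415.43105775  32.        ]] 190.88079053883075 [537.94595807 411.16538938  32.        ]
[[458.  393.   18. ]
 [456.8 422.1  18. ]
 [628.6 401.7  18. ]
 [627.4 429.4  18. ]
 [669.8 398.6  18. ]
 [668.2 436.6  18. ]
 [443.5 388.   18. ]
 [441.9 426.7  18. ]]
[[457.44136922 407.53481202  18.        ]
 [627.99297193 415.5328046   18.        ]
 [668.9606961  417.59090325  18.        ]]
[313.4729486  242.91636593]
```

```bash
python3 - <<'E'
from h import *
im,c=snap('wrist','w2.png')
g=cv2.cvtColor(im,cv2.COLOR_RGB2HSV)
cv2.imwrite('pics/w2c.png',cv2.resize(im[10:420,270:380],None,fx=1.45*2.5,fy=1.45)[:,:,::-1])
for o in nets.outline_of('wrist','lamp_mid')[:1]:
    for r in [70,100,150,200,250,300,350,380]:
        xs=np.nonzero(o['pixels'][r])[0]; print(r,xs.min(),xs.max(),np.round(ray(c,[[ (xs.min()+xs.max())/2,r]],18),1))
plan(542,408,76,92.5)
E
```

```text
70 285 352 [[441.8 403.9  18. ]]
100 294 343 [[457.6 404.7  18. ]]
150 295 342 [[485.5 406.   18. ]]
200 295 340 [[515.8 406.8  18. ]]
250 296 339 [[548.7 408.3  18. ]]
300 297 338 [[584.6 410.   18. ]]
350 297 337 [[624.  411.4  18. ]]
380 292 343 [[649.5 413.   18. ]]
t 2.33 pos [544.  405.7 180.4] head 92.53 d tool(before turn) m [ 0.1044  0.0024 -0.0018] turn rad 0.0005 F [-1.   1.1  0.4] w 85.3 j [ 0.6   0.65  1.63  0.    0.86 -1.02]
```

View pics/w2c.png

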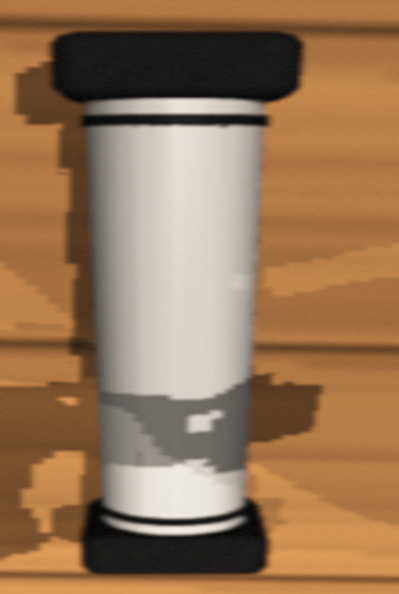

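```bash
python3 - <<'E'
from h import *
c=cam('wrist')
P=ray(c,[[318.5,77.6],[317.5,377.6]],32);print(P,np.linalg.norm(P[0]-P[1]),P.mean(0))
plan(542,408,76,92.5)
E
```

```text
[[445.48526558 405.24887736  32.        ]
 [635.69415142 413.96752928  32.        ]] 190.40860049844926 [540.5897085  409.60820332  32.        ]
t 2.33 pos [544.  405.7 180.4] head 92.53 d tool(before turn) m [ 0.1044  0.0024 -0.0018] turn rad 0.0005 F [-1.   1.1  0.4] w 85.3 j [ 0.6   0.65  1.63  0.    0.86 -1.02]
```

Emit:
servo_tool(
  series=[
    [[0.02,0.0034,-0.0029],0],
    [[0.025,0,0],0],
    [[0.025,0,0],0],
    [[0.02,0,0],0],
    [[0.01,0,0],0],
    [[0.0044,0,0],0],
    [[0,0,0],0],
    [[0,0,0],0],
  ],
)

```text
time: 3.0
ee_pos: [541.5, 409.4, 76.9]
eef_rot: [0.707, -0.016, 0.707, 0.016]
ft_force: [-0.4, -0.7, 1.1]
grip_width: 85.6
```

Emit:
servo_tool(
  series=[
    [[0,0,0],0],
    [[0,0,0],0],
    [[0,0,0],0],
    [[0,0,0],0],
    [[0,0,0],0],
    [[0,0,0],0],
    [[0,0,0],0],
    [[0,0,0],0],
  ],
  hand=255,
  force=80,
)

```text
time: 3.67
ee_pos: [541.5, 408.8, 76.6]
eef_rot: [0.707, -0.016, 0.707, 0.016]
ft_force: [-2.7, -0.9, 9.3]
grip_width: 25.7
```

Emit:
servo_tool(
  series=[
    [[-0.01,0,0],0],
    [[-0.02,0,0],0],
    [[-0.03,0,0],0],
    [[-0.04,0,0],0],
    [[-0.04,0,0],0],
    [[-0.04,0,0],0],
    [[-0.04,0,0],0],
    [[-0.03,0,0],0],
    [[0,0,0],0],
    [[0,0,0],0],
  ],
)

```text
time: 4.5
ee_pos: [541.8, 409.0, 328.4]
eef_rot: [0.708, -0.015, 0.706, 0.016]
ft_force: [-0.3, -0.4, -2.3]
grip_width: 25.6
```

```bash
python3 - <<'E'
from h import *
im,c=snap('wrist','w3.png')
plan(478,110,326,5.9)
E
```

```text
t 4.55 pos [541.1 408.5 326.3] head 92.53 d tool(before turn) m [ 2.000e-04 -2.955e-01 -7.630e-02] turn rad 1.512 F [-0.  -0.5 -2.5] w 25.5 j [ 0.6   0.5   1.5  -0.    1.14 -1.01]
```

View pics/w3.png

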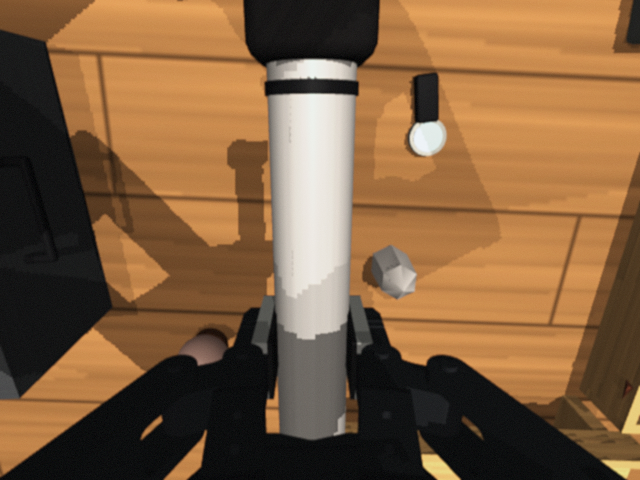

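Emit:
servo_tool(
  series=[
    [[0,0,0],0.1163],
    [[0,0,0],0.1163],
    [[0,0,0],0.1163],
    [[0,0,0],0.1163],
    [[0,0,0],0.1163],
    [[0,0,0],0.1163],
    [[0,0,0],0.1163],
    [[0,0,0],0.1163],
    [[0,0,0],0.1163],
    [[0,0,0],0.1163],
    [[0,0,0],0.1163],
    [[0,0,0],0.1163],
    [[0,0,0],0.1163],
  ],
)

```text
time: 5.63
ee_pos: [540.6, 408.2, 323.5]
eef_rot: [0.523, 0.474, 0.524, -0.476]
ft_force: [-0.1, 0.2, -2.1]
grip_width: 25.3
```

Emit:
servo_tool(
  series=[
    [[0,0.0008,0.0351],0],
    [[0,0.0008,0.0351],0],
    [[0,0.0008,0.0351],0],
    [[0,0.0008,0.0351],0],
    [[0,0.0008,0.0351],0],
    [[0,0.0008,0.0351],0],
    [[0,0.0008,0.0351],0],
    [[0,0.0008,0.0351],0],
    [[0,0.0008,0.0351],0],
    [[0,0.0008,0.0351],0],
    [[0,0,0],0],
    [[0,0,0],0],
    [[0,0,0],0],
  ],
)

```text
time: 6.72
ee_pos: [584.8, 60.3, 324.5]
eef_rot: [0.524, 0.473, 0.526, -0.474]
ft_force: [0.7, 0.1, -1.4]
grip_width: 25.6
```

```bash
python3 - <<'E'
from h import *
im,c=snap('wrist','w4.png')
import pickle; pickle.dump((c.f,c.cx,c.cy,c.R,c.o),open('w4.pkl','wb'))
plan(478,-9,326,5.9)
for t in ['jaw','cabinet']:
  for o in nets.recognise('wrist',t)[:3]: print(t,o)
E
```

```text
t 6.77 pos [584.9  61.  324.8] head 5.92 d tool(before turn) m [-0.001  -0.1135  0.0586] turn rad 0.0003 F [ 0.4  0.8 -2.1] w 25.5 j [ 0.05  0.37  1.72  0.    1.05 -0.05]
jaw {'location': [79.4, 233.7], 'score': 0.56}
cabinet {'location': [224.2, 198.6], 'score': 0.96}
```

View pics/w4.png

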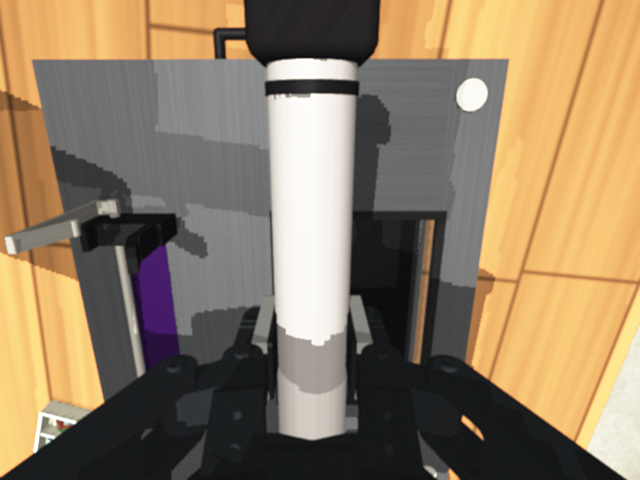

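```bash
cp pics/w4.png /tmp/; python3 - <<'E'
from h import *
import pickle
c=Cam(); c.f,c.cx,c.cy,c.R,c.o=pickle.load(open('w4.pkl','rb'))
P=ray(c,[[33,60],[508,60],[271.5,211.5],[446,211.5],[105,400],[463,325]],150);print(np.round(P,1),np.linalg.norm(P[0]-P[1]),np.linalg.norm(P[2]-P[3]),np.degrees(np.arctan2(*(P[1]-P[0])[1::-1])))
im=cv2.imread('pics/w4.png')
cv2.imwrite('pics/w4a.png',cv2.resize(im[40:280,0:240],None,fx=2.5,fy=2.5,interpolation=cv2.INTER_CUBIC))
cv2.imwrite('pics/w4b.png',cv2.resize(im[40:280,250:530],None,fx=2.5,fy=2.5,interpolation=cv2.INTER_CUBIC))
E
```

```text
[[410.4 153.5 150. ]
 [687.5 181.7 150. ]
 [556.1  76.5 150. ]
 [670.8  88.3 150. ]
 [435.9 -89.7 150. ]
 [701.2   5.6 150. ]] 278.58234599941204 115.31952643534738 5.809513153598955
```

View pics/w4a.png

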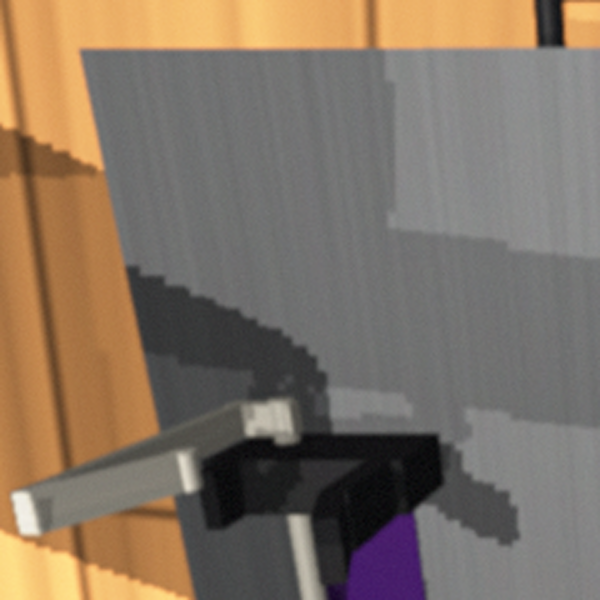

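View pics/w4b.png

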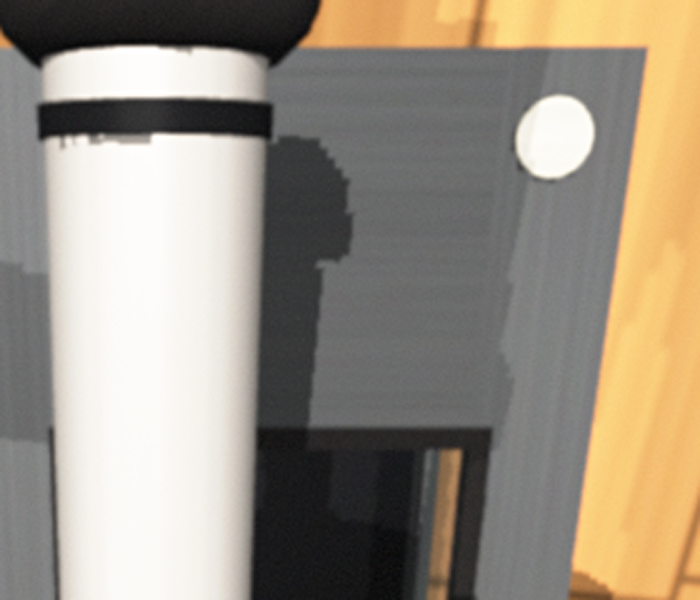

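```bash
python3 - <<'E'
from h import *
import pickle
c=Cam(); c.f,c.cx,c.cy,c.R,c.o=pickle.load(open('w4.pkl','rb'))
L=np.array([[140,170,150],[140,-170,150],[-140,-170,150],[-140,170,150],[112.5,77.5,150],[112.5,-77.5,150],[-2.5,-77.5,150],[-2.5,77.5,150]],float)
T=np.array([[77,105],[611,58],[661,480],[113,527],[225,130],[470,108],[490,278],[240,303]],float)/[5,4.8]+[239.5,149.5]
S=np.array([[590,508],[30,340],[232,27],[748,175],[448,424],[197,348],[278,212],[523,284]],float)/[4,3.3]+[209.5,179.5]
def pose(p,L):
    c,s=np.cos(p[2]),np.sin(p[2]); return np.c_[p[0]+c*L[:,0]-s*L[:,1],p[1]+s*L[:,0]+c*L[:,1],L[:,2]]
ct,cs=cam('top'),cam('scene')
Wi=[3,0,7,4]; W=np.array([[33,60],[508,60],[271.5,211.5],[446,211.5]])
fs={'T':lambda p:(proj(ct,pose(p,L))-T).ravel()*3,'S':lambda p:(proj(cs,pose(p,L))-S).ravel()*2,'W':lambda p:(proj(c,pose(p,L[Wi]))-W).ravel()*.6}
for sel in ['T','S','W','TSW']:
    r=least_squares(lambda p:np.concatenate([fs[k](p) for k in sel]),[566,0,.1]); print(sel,np.round(r.x,2),np.round(np.degrees(r.x[2]),2),np.round(np.abs(r.fun).max(),1),np.round(pose(r.x,np.array([[-90.,0,190],[55,0,150]])),1).tolist())
# lamp offset in tool
i=viewer.camera_info('wrist')['hand_eye']
for u,v in [(312,60),(312,62)]:
    d=i[:3,:3]@np.array([(u-c.cx)/c.f,-(v-c.cy)/c.f,-1]); o=i[:3,3]
    for x in (42,44,46): print(v,x,np.round(o+d*(x-o[0])/d[0],1))
E
```

```text
T [5.6826e+02 5.5000e-01 1.0000e-01] 5.68 2.0 [[478.7, -8.4, 190.0], [623.0, 6.0, 150.0]]
S [ 5.6742e+02 -1.3000e+00  1.0000e-01] 5.98 3.3 [[477.9, -10.7, 190.0], [622.1, 4.4, 150.0]]
W [ 5.6659e+02 -1.1200e+00  1.0000e-01] 5.92 1.0 [[477.1, -10.4, 190.0], [621.3, 4.5, 150.0]]
TSW [ 5.6761e+02 -4.8000e-01  1.0000e-01] 5.88 3.1 [[478.1, -9.7, 190.0], [622.3, 5.2, 150.0]]
60 42 [ 42.    0.3 -94.3]
60 44 [ 44.    0.3 -94.6]
60 46 [ 46.    0.3 -94.8]
62 42 [ 42.    0.3 -93.9]
62 44 [ 44.    0.3 -94.1]
62 46 [ 46.    0.3 -94.3]
```

Emit:
servo_tool(
  series=[
    [[0,-0.0285,0.0149],0],
    [[0,-0.0285,0.0149],0],
    [[0,-0.0285,0.0149],0],
    [[0,-0.0285,0.0149],0],
    [[0.01,0,0],0],
    [[0,0,0],0],
    [[0,0,0],0],
    [[0,0,0],0],
  ],
)

```text
time: 7.53
ee_pos: [479.0, -9.9, 316.2]
eef_rot: [0.525, 0.473, 0.525, -0.473]
ft_force: [0.6, -0.6, -1.0]
grip_width: 25.7
```

```bash
python3 - <<'E'
from h import *
im,c=snap('wrist','w5.png')
im,c2=snap('scene');cv2.imwrite('pics/s5.png',cv2.resize(im[130:330,230:430],None,fx=3,fy=3,interpolation=cv2.INTER_CUBIC)[:,:,::-1])
plan(477.6,-10,315,5.9)
# predicted fork outlines: tops
def P(x,y,z):
    a=np.radians(5.9);return [477.6+np.cos(a)*x-np.sin(a)*y,-10+np.sin(a)*x+np.cos(a)*y,z]
print(np.round(proj(c,[P(x,y,z) for x,y,z in [(-14,70,150),(14,70,150),(15,70,218),(0,70,190),(-50,180,150)]]),0).tolist())
E
```

```text
t 7.63 pos [479.  -10.  316.1] head 5.97 d tool(before turn) m [ 0.0011 -0.0014 -0.0001] turn rad 0.0012 F [-0.4  0.8 -2.1] w 25.8 j [-0.08  0.23  1.96  0.    0.95 -0.19]
[[286.0, 132.0], [332.0, 132.0], [343.0, 139.0], [309.0, 136.0], [210.0, -93.0]]
```

View pics/w5.png

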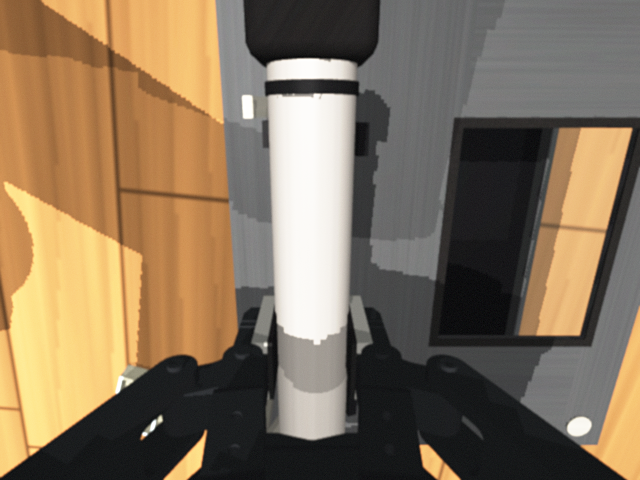

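View pics/s5.png

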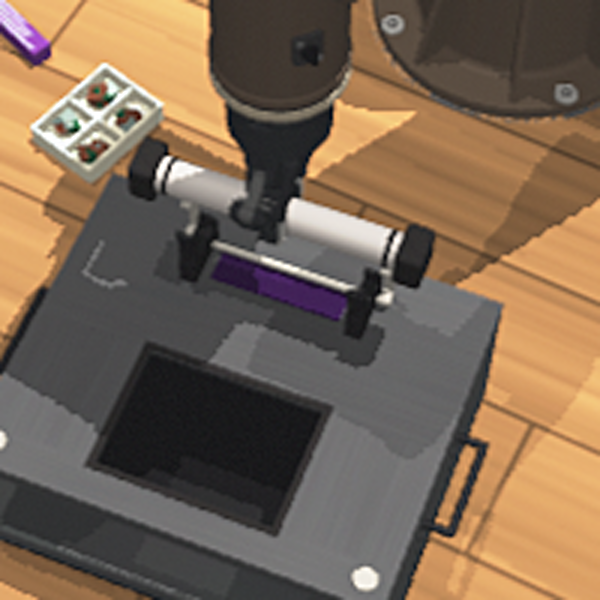

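```bash
python3 - <<'E'
from h import *
im=cv2.imread('pics/w5.png')
cv2.imwrite('pics/w5a.png',cv2.resize(im[80:180,230:390],None,fx=5,fy=5,interpolation=cv2.INTER_CUBIC))
cv2.imwrite('pics/w5b.png',cv2.resize(im[100:360,420:640],None,fx=2.3,fy=2.3,interpolation=cv2.INTER_CUBIC))
E
```

```text
(no output)
```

View pics/w5a.png

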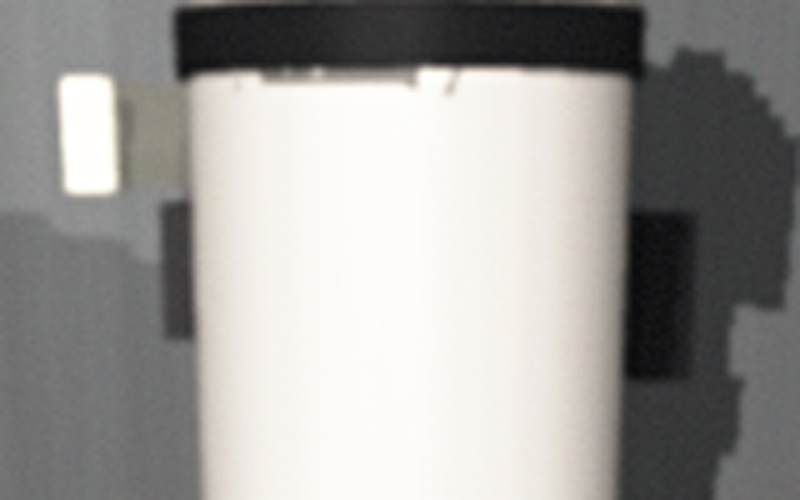

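View pics/w5b.png

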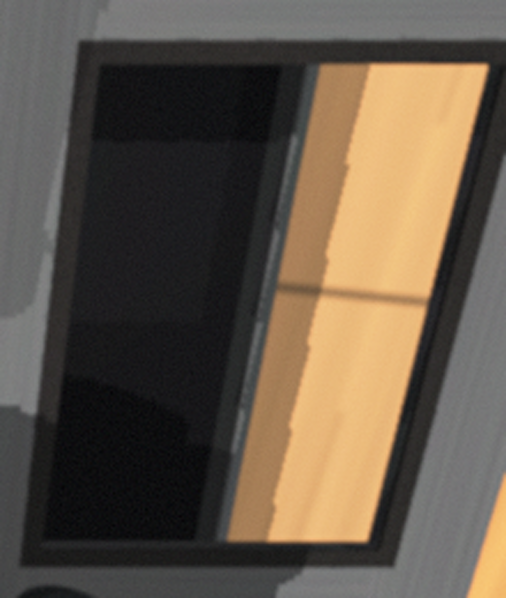

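```bash
python3 - <<'E'
from h import *
c=cam('wrist'); plan(477.6,-10,315,5.9)
L=np.array([[-2.5,77.5,150],[-2.5,-77.5,150],[112.5,-77.5,150]],float)
W=np.array([[453.9,118.3],[429.6,346.5],[590.9,346.5]])
def pose(p,L):
    c,s=np.cos(p[2]),np.sin(p[2]); return np.c_[p[0]+c*L[:,0]-s*L[:,1],p[1]+s*L[:,0]+c*L[:,1],L[:,2]]
r=least_squares(lambda p:(proj(c,pose(p,L))-W).ravel(),[566,0,.1]);print(r.x,np.degrees(r.x[2]),r.fun,pose(r.x,np.array([[-90.,0,190],[55,0,150]])))
# fork & jaw: in cabinet coords (relative to seat) at given heights
def loc(P):
    s,k=np.sin(.103),np.cos(.103);d=P[:,:2]-[477.6,-10];return np.c_[d@[k,s],d@[-s,k]]
print('jaw top', loc(ray(c,[[230+60/5,80+135/5],[230+118/5,80+135/5]],232)))
print('tine top right edge',loc(ray(c,[[230+695/5,80+213/5],[230+690/5,80+380/5]],218)))
for z in (190,200,205): print('short left',z,loc(ray(c,[[230+163/5,80+205/5],[230+163/5,80+338/5]],z)))
E
```

```text
t 7.63 pos [479.  -10.  316.1] head 5.97 d tool(before turn) m [ 0.0011 -0.0014 -0.0001] turn rad 0.0012 F [-0.4  0.8 -2.1] w 25.8 j [-0.08  0.23  1.96  0.    0.95 -0.19]
[ 5.66193518e+02 -1.56611412e+00  1.07220385e-01] 6.143275513551591 [ 0.67477125  1.71673874  0.34122539 -1.11906073 -1.16049631 -1.57539087] [[476.71035222 -11.19746993 190.        ]
 [620.87767511   4.31971443 150.        ]]
jaw top [[-25.18807034  82.84704495]
 [-20.74552855  82.85029687]]
tine top right edge [[25.73846113 76.84316899]
 [25.97174504 62.96621672]]
short left 190 [[-22.67562754  76.90938999]
 [-23.1830061   64.1204318 ]]
short left 200 [[-21.44381635  77.10471942]
 [-21.92534157  64.96741924]]
short left 205 [[-20.82791076  77.20238413]
 [-21.29650931  65.39091296]]
```

Emit:
servo_tool(
  series=[
    [[0.005,-0.0016,0],0],
    [[0.012,0,0],0],
    [[0.012,0,0],0],
    [[0.007,0,0],0],
    [[0,0,0],0],
    [[0,0,0],0],
  ],
  force=110,
)

```text
time: 8.13
ee_pos: [476.8, -10.7, 279.8]
eef_rot: [0.525, 0.473, 0.525, -0.474]
ft_force: [0.1, 0.0, -1.4]
grip_width: 24.9
```

```bash
python3 - <<'E'
from h import *
im,c=snap('wrist','w6.png');
cv2.imwrite('pics/w6a.png',cv2.resize(im[50:180,210:400],None,fx=4,fy=4,interpolation=cv2.INTER_CUBIC)[:,:,::-1])
im,c2=snap('scene');cv2.imwrite('pics/s6.png',cv2.resize(im[150:270,250:400],None,fx=5,fy=5,interpolation=cv2.INTER_CUBIC)[:,:,::-1])
plan(477.4,-10,280,5.9)
E
```

```text
t 8.23 pos [476.8 -10.7 280.3] head 5.91 d tool(before turn) m [ 0.0003  0.0006 -0.0007] turn rad 0.0002 F [ 0.1 -0.3 -1.8] w 24.9 j [-0.09  0.27  2.01 -0.    0.86 -0.19]
```

View pics/w6a.png

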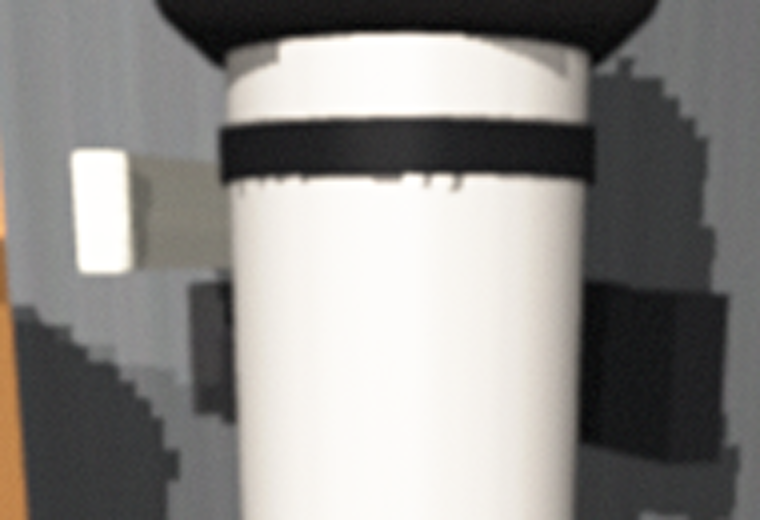

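View pics/s6.png

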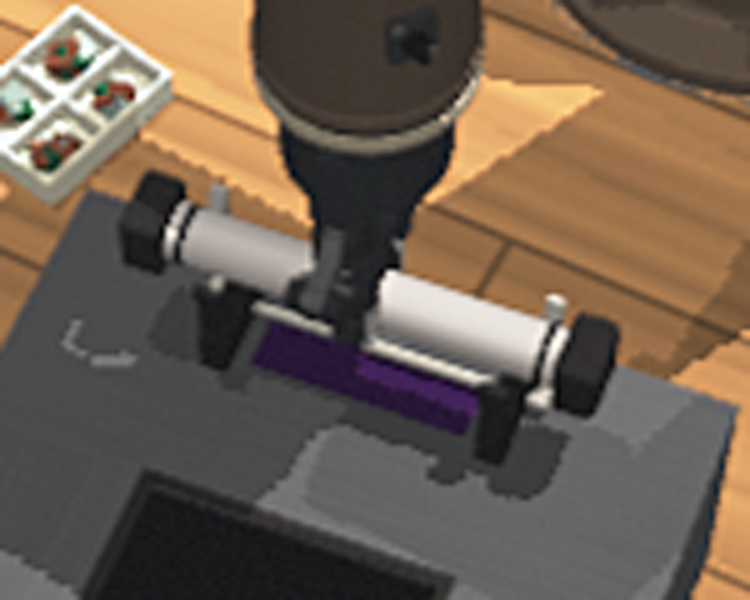

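Emit:
servo_tool(
  series=[
    [[0.004,0.0005,0],0],
    [[0.004,0,0],0],
    [[0.003,0,0],0],
    [[0.003,0,0],0],
    [[0,0,0],0],
  ],
)

```text
time: 8.65
ee_pos: [477.1, -10.7, 265.4]
eef_rot: [0.525, 0.474, 0.525, -0.474]
ft_force: [4.4, 0.4, -4.1]
grip_width: 24.9
```

```bash
python3 - <<'E'
from h import *
im,c=snap('wrist','w7.png');
cv2.imwrite('pics/w7a.png',cv2.resize(im[50:180,210:400],None,fx=4,fy=4,interpolation=cv2.INTER_CUBIC)[:,:,::-1])
plan(477.4,-10,280,5.9)
E
```

```text
t 8.7 pos [477.1 -10.7 265.5] head 5.91 d tool(before turn) m [-0.0145  0.0004 -0.0007] turn rad 0.0001 F [ 5.   0.3 -2.9] w 25.0 j [-0.09  0.29  2.02 -0.    0.83 -0.19]
```

View pics/w7a.png

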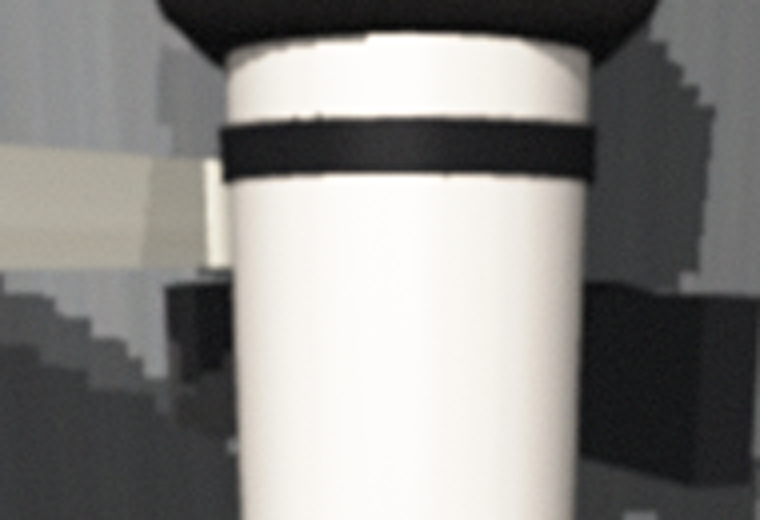

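Emit:
servo_tool(
  series=[
    [[0.003,0,0],0],
    [[0.003,0,0],0],
    [[0.003,0,0],0],
    [[0.003,0,0],0],
    [[0,0,0],0],
  ],
)

```text
time: 9.12
ee_pos: [476.5, -10.7, 253.1]
eef_rot: [0.525, 0.473, 0.526, -0.474]
ft_force: [3.7, -0.4, -7.7]
grip_width: 25.0
```

Emit:
servo_tool(
  series=[
    [[0.002,0,0],0],
    [[0.002,0,0],0],
    [[0,0,0],0],
  ],
)

```text
time: 9.37
ee_pos: [476.5, -10.7, 249.4]
eef_rot: [0.525, 0.473, 0.526, -0.474]
ft_force: [1.3, 0.3, -2.9]
grip_width: 25.1
```

```bash
python3 - <<'E'
from h import *
im,c=snap('wrist','w8.png');
cv2.imwrite('pics/w8a.png',cv2.resize(im[50:180,210:400],None,fx=4,fy=4,interpolation=cv2.INTER_CUBIC)[:,:,::-1])
im,c2=snap('scene');cv2.imwrite('pics/s8.png',cv2.resize(im[150:270,250:400],None,fx=5,fy=5,interpolation=cv2.INTER_CUBIC)[:,:,::-1])
plan(477.4,-10,280,5.9)
E
```

```text
t 9.47 pos [476.7 -10.7 249.7] head 5.91 d tool(before turn) m [-0.0303  0.0007 -0.0006] turn rad 0.0002 F [ 2.1  0.5 -4.1] w 24.8 j [-0.09  0.31  2.04 -0.    0.79 -0.19]
```

View pics/w8a.png

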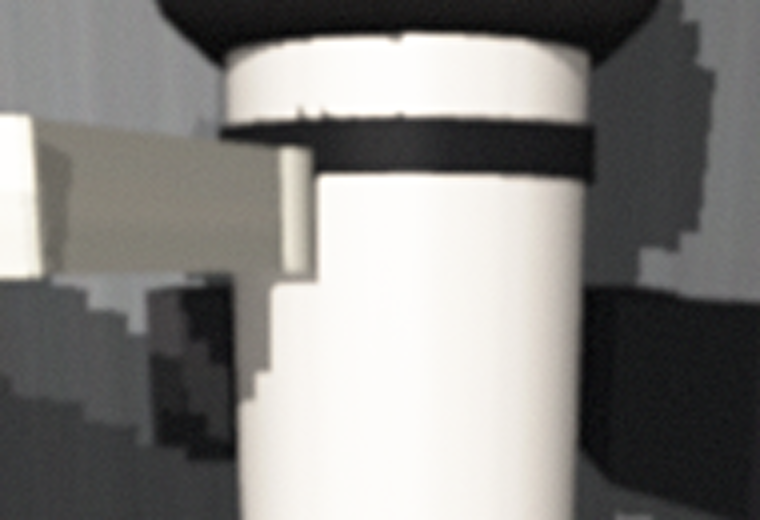

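View pics/s8.png

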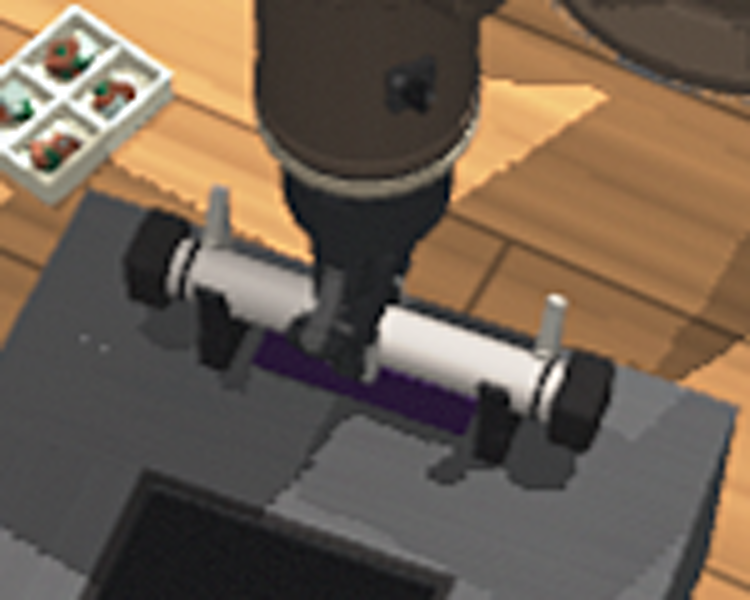

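Emit:
servo_tool(
  series=[
    [[0.001,0,0],0],
    [[0.001,0,0],0],
    [[0,0,0],0],
    [[0,0,0],0],
  ],
)

```text
time: 9.8
ee_pos: [476.9, -10.7, 248.6]
eef_rot: [0.525, 0.474, 0.525, -0.474]
ft_force: [-3.6, 0.1, 14.1]
grip_width: 24.8
```

Emit:
servo_tool(
  series=[
    [[-0.0005,0,0],0],
    [[0,0,0],0],
    [[0,0,0],0],
    [[0,0,0],0],
    [[0,0,0],0],
    [[0,0,0],0],
    [[0,0,0],0],
  ],
  hand=0,
)

```text
time: 10.38
ee_pos: [477.1, -10.7, 248.3]
eef_rot: [0.525, 0.474, 0.525, -0.474]
ft_force: [0.1, -0.9, -0.2]
grip_width: 85.2
```

Emit:
servo_tool(
  series=[
    [[-0.01,0,0],0],
    [[-0.02,0,0],0],
    [[-0.03,0,0],0],
    [[-0.03,0,0],0],
    [[-0.03,0,0],0],
    [[0,0,0],0],
    [[0,0,0],0],
  ],
)

```text
time: 10.97
ee_pos: [477.7, -10.7, 370.7]
eef_rot: [0.526, 0.474, 0.524, -0.473]
ft_force: [-0.9, -0.6, 0.1]
grip_width: 85.8
```

```bash
python3 - <<'E'
from h import *
im,c=snap('wrist','w9.png');
im,c2=snap('scene');cv2.imwrite('pics/s9.png',cv2.resize(im[150:270,250:400],None,fx=5,fy=5,interpolation=cv2.INTER_CUBIC)[:,:,::-1])
plan(528,-361,200,92)
E
```

```text
t 11.07 pos [476.7 -10.7 368.4] head 5.91 d tool(before turn) m [0.1684 0.0149 0.3537] turn rad -1.5026 F [ 0.4 -0.2 -1.2] w 85.1 j [-0.09  0.17  1.9  -0.    1.08 -0.19]
```

View pics/w9.png

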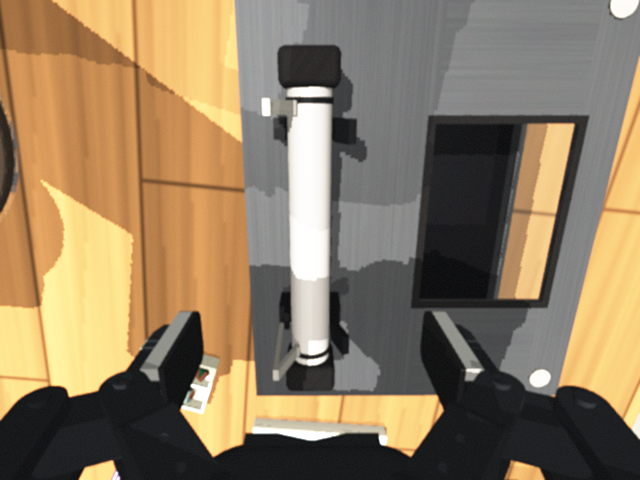

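View pics/s9.png

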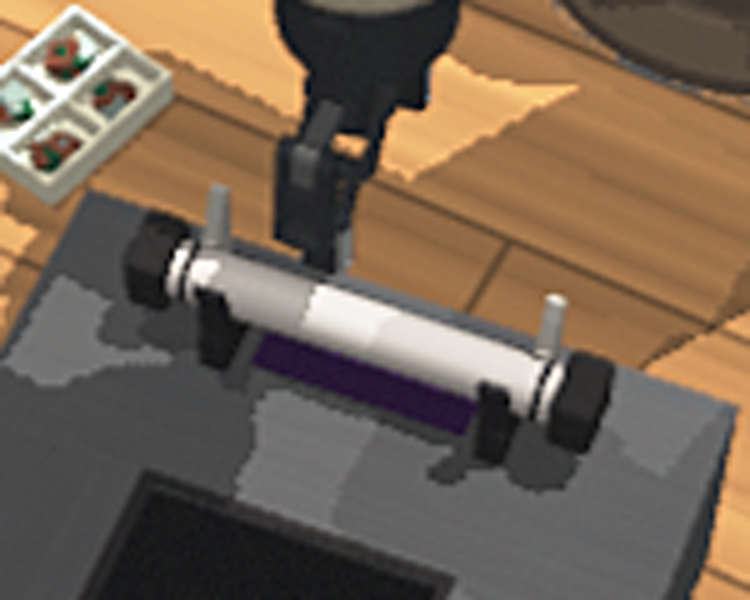

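Emit:
servo_tool(
  series=[
    [[0.0,0.0044,0.0356],0],
    [[0,0.0044,0.0356],0],
    [[0,0.0044,0.0356],0],
    [[0,0.0044,0.0356],0],
    [[0,0.0044,0.0356],0],
    [[0,0.0044,0.0356],0],
    [[0,0.0044,0.0356],0],
    [[0.012,0.0044,0.0356],0],
    [[0.012,0.0044,0.0356],0],
    [[0.012,0.0044,0.0356],0],
  ],
)

```text
time: 11.9
ee_pos: [557.1, -361.9, 330.5]
eef_rot: [0.524, 0.474, 0.526, -0.474]
ft_force: [0.9, 0.0, 0.6]
grip_width: 85.3
```

Emit:
servo_tool(
  series=[
    [[0.01,0,0],-0.1142],
    [[0.01,0,0],-0.1142],
    [[0.01,0,0],-0.1142],
    [[0.01,0,0],-0.1142],
    [[0.01,0,0],-0.1142],
    [[0.01,0,0],-0.1142],
    [[0.01,0,0],-0.1142],
    [[0.01,0,0],-0.1142],
    [[0.01,0,0],-0.1142],
    [[0.01,0,0],-0.1142],
    [[0.01,0,0],-0.1142],
    [[0.01,0,0],-0.1142],
    [[0.01,0,0],-0.1142],
    [[0,0,0],0],
    [[0,0,0],0],
    [[0,0,0],0],
  ],
)

```text
time: 13.23
ee_pos: [557.4, -360.2, 202.2]
eef_rot: [0.707, -0.004, 0.707, 0.005]
ft_force: [0.2, -0.8, 0.6]
grip_width: 85.4
```

```bash
python3 - <<'E'
from h import *
im,c=snap('wrist','w10.png');
for o in nets.outline_of('wrist','stick_mid')[:2]:
    b=box(c,o['pixels'],11); print(o['score'],o['location'],b)
    for r in range(40,420,40):
        xs=np.nonzero(o['pixels'][r])[0]
        if len(xs): print(r,xs.min(),xs.max(),np.round(ray(c,[[ (xs.min()+xs.max())/2,r]],22),1))
plan(588,-361,75,91)
E
```

```text
0.68 [312.3, 163.6] ((527.6187744140625, -361.04595947265625), (195.13632202148438, 22.692853927612305), 0.9034843444824219)
40 292 328 [[ 435.8 -362.4   22. ]]
80 293 327 [[ 457.6 -362.2   22. ]]
120 293 327 [[ 480.9 -361.9   22. ]]
160 295 327 [[ 505.7 -361.    22. ]]
200 296 325 [[ 532.1 -361.    22. ]]
240 296 326 [[ 560.3 -360.3   22. ]]
280 296 326 [[ 590.6 -360.    22. ]]
t 13.33 pos [ 557.6 -360.4  202.8] head 90.81 d tool(before turn) m [ 0.1278 -0.001   0.0303] turn rad -0.0033 F [ 0.  -0.1 -0.2] w 85.6 j [-0.62  0.6   1.65 -0.    0.88 -2.2 ]
```

View pics/w10.png

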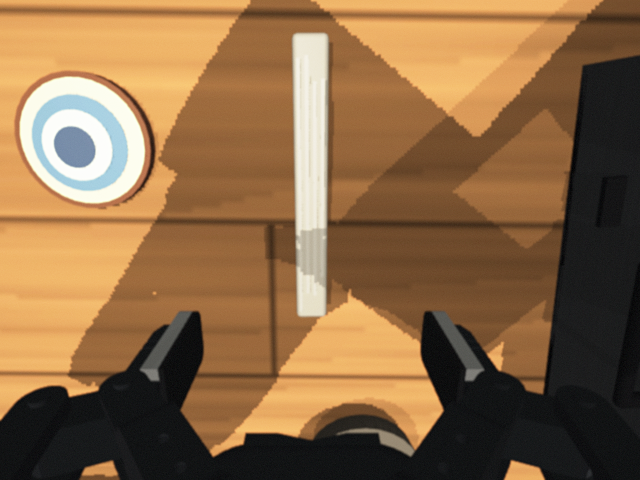

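```bash
python3 - <<'E'
from h import *
c=cam('top'); print(ray(c,[[407,162],[468,240]],25))
c=cam('wrist'); print(ray(c,[[310,33],[312,317]],22))
E
```

```text
[[ 760.36446153 -315.26075903   25.        ]
 [ 495.93390146 -509.62864036   25.        ]]
[[ 432.43684904 -362.96914012   22.        ]
 [ 621.4020106  -359.12721383   22.        ]]
```

Emit:
servo_tool(
  series=[
    [[0.012,0,0.0152],0],
    [[0.025,0,0.0152],0],
    [[0.03,0,0],0],
    [[0.03,0,0],0],
    [[0.018,0,0],0],
    [[0.01,0,0],0],
    [[0.0025,0,0],0],
    [[0,0,0],0],
    [[0,0,0],0],
  ],
)

```text
time: 14.08
ee_pos: [588.6, -360.3, 76.3]
eef_rot: [0.708, -0.006, 0.707, 0.005]
ft_force: [0.3, -0.4, 0.1]
grip_width: 85.2
```

Emit:
servo_tool(
  series=[
    [[0,0,0],0],
    [[0,0,0],0],
    [[0,0,0],0],
    [[0,0,0],0],
    [[0,0,0],0],
    [[0,0,0],0],
    [[0,0,0],0],
    [[0,0,0],0],
  ],
  hand=255,
  force=20,
)

```text
time: 14.75
ee_pos: [588.0, -359.9, 75.3]
eef_rot: [0.707, -0.006, 0.707, 0.006]
ft_force: [-2.3, 0.9, 5.9]
grip_width: 21.4
```

Emit:
servo_tool(
  series=[
    [[-0.01,0,0],0],
    [[-0.02,0,0],0],
    [[-0.02,0,0],0],
    [[-0.02,0,0],0],
    [[-0.02,0,0],0],
    [[-0.01,0,0],0],
    [[0,0,0],0],
    [[0,0,0],0],
  ],
)

```text
time: 15.42
ee_pos: [587.9, -359.8, 175.0]
eef_rot: [0.707, -0.006, 0.707, 0.006]
ft_force: [-0.6, 0.9, -2.8]
grip_width: 21.7
```

```bash
python3 - <<'E'
from h import *
im,c=snap('wrist','w11.png');
im,c2=snap('scene');cv2.imwrite('pics/s11.png',cv2.resize(im[130:280,130:300],None,fx=4,fy=4,interpolation=cv2.INTER_CUBIC)[:,:,::-1])
plan(588,-361,75,91)
E
```

```text
t 15.52 pos [ 587.3 -359.4  173.6] head 90.96 d tool(before turn) m [ 0.0986 -0.0017  0.0008] turn rad -0.0006 F [-0.5  1.  -2.6] w 21.5 j [-0.59  0.67  1.61  0.    0.87 -2.18]
```

View pics/w11.png

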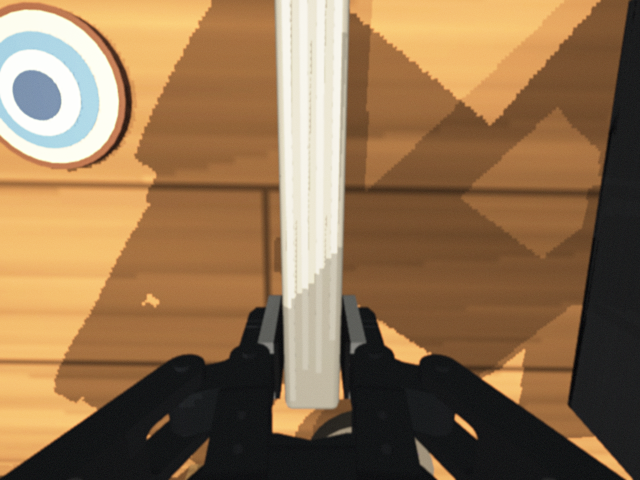

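View pics/s11.png

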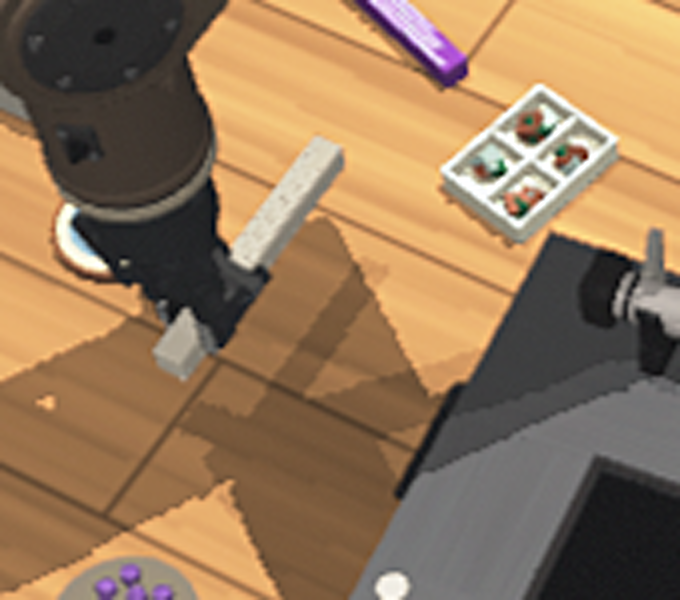

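Emit:
servo_tool(
  series=[
    [[0.02,0,0],0],
    [[0.02,0,0],0],
    [[0.02,0,0],0],
    [[0.008,0,0],0],
    [[0,0,0],0],
  ],
  hand=205,
)

```text
time: 15.93
ee_pos: [586.4, -358.8, 103.7]
eef_rot: [0.706, -0.005, 0.709, 0.007]
ft_force: [-0.2, -0.2, -1.9]
grip_width: 21.7
```

Emit:
servo_tool(
  series=[
    [[0,0,0],0],
    [[0,0,0],0],
    [[0,0,0],0],
  ],
  hand=198,
)

```text
time: 16.18
ee_pos: [588.4, -360.1, 108.0]
eef_rot: [0.708, -0.006, 0.707, 0.006]
ft_force: [0.0, -0.6, -2.4]
grip_width: 21.2
```

```bash
python3 - <<'E'
from h import *
im,c=snap('wrist','w12.png');plan(588,-361,75,91)
E
```

```text
t 16.23 pos [ 588.4 -360.1  108. ] head 90.97 d tool(before turn) m [ 0.033  -0.0008 -0.0004] turn rad -0.0006 F [-0.8 -0.4 -3. ] w 21.6 j [-0.59  0.75  1.64 -0.    0.75 -2.18]
```

View pics/w12.png

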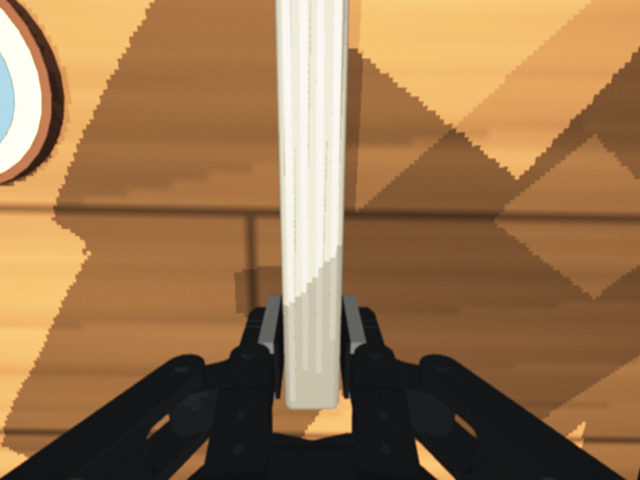

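Emit:
servo_tool(
  series=[
    [[0.01,0,0],0],
    [[0.003,0,0],0],
    [[0,0,0],0],
    [[0,0,0],0],
  ],
  hand=195,
)

```text
time: 16.57
ee_pos: [587.6, -359.6, 93.5]
eef_rot: [0.707, -0.006, 0.707, 0.006]
ft_force: [0.4, -1.0, -2.9]
grip_width: 21.6
```

Emit:
servo_tool(
  series=[
    [[0,0,0],0],
    [[0,0,0],0],
  ],
  hand=193,
)

```text
time: 16.73
ee_pos: [588.0, -359.8, 94.0]
eef_rot: [0.707, -0.006, 0.707, 0.006]
ft_force: [-1.3, -0.4, -3.5]
grip_width: 21.4
```

Emit:
servo_tool(
  series=[
    [[0,0,0],0],
    [[0,0,0],0],
  ],
  hand=192,
)

```text
time: 16.9
ee_pos: [588.0, -359.8, 94.1]
eef_rot: [0.707, -0.006, 0.707, 0.006]
ft_force: [0.1, -0.2, -1.8]
grip_width: 21.4
```

Emit:
servo_tool(
  series=[
    [[0,0,0],0],
    [[0,0,0],0],
  ],
  hand=191,
)

```text
time: 17.07
ee_pos: [587.9, -359.8, 94.0]
eef_rot: [0.707, -0.006, 0.707, 0.006]
ft_force: [-0.2, -0.3, -2.2]
grip_width: 21.8
```

Emit:
servo_tool(
  series=[
    [[0,0,0],0],
    [[0,0,0],0],
  ],
  hand=190,
)

```text
time: 17.23
ee_pos: [587.9, -359.8, 94.0]
eef_rot: [0.707, -0.006, 0.707, 0.006]
ft_force: [0.0, 0.4, -1.5]
grip_width: 21.8
```

```bash
python3 - <<'E'
from h import *
im,c=snap('wrist','w13.png');plan(588,-361,75,91)
E
```

```text
t 17.28 pos [ 587.9 -359.8   93.9] head 90.97 d tool(before turn) m [ 0.0189 -0.0012  0.0001] turn rad -0.0005 F [-0.3 -0.3 -0.6] w 21.8 j [-0.59  0.77  1.64 -0.    0.73 -2.18]
```

View pics/w13.png

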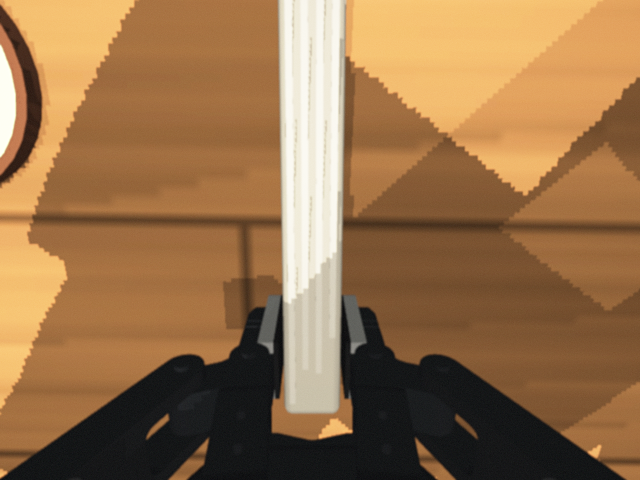

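Emit:
servo_tool(
  series=[
    [[-0.003,0,0],0],
    [[-0.004,0,0],0],
    [[-0.004,0,0],0],
    [[-0.004,0,0],0],
    [[0,0,0],0],
    [[0,0,0],0],
  ],
)

```text
time: 17.78
ee_pos: [588.2, -360.0, 109.5]
eef_rot: [0.707, -0.006, 0.707, 0.006]
ft_force: [1.7, 0.7, -0.5]
grip_width: 21.8
```

```bash
python3 - <<'E'
from h import *
im,c=snap('wrist','w14.png');plan(588,-361,75,91)
im,c2=snap('scene');cv2.imwrite('pics/s14.png',cv2.resize(im[130:280,130:300],None,fx=4,fy=4,interpolation=cv2.INTER_CUBIC)[:,:,::-1])
E
```

```text
t 17.83 pos [ 588.2 -359.9  109.3] head 90.97 d tool(before turn) m [ 0.0343 -0.0011 -0.0002] turn rad -0.0005 F [ 1.8 -0.5 -1.4] w 21.7 j [-0.59  0.75  1.64  0.    0.76 -2.18]
```

View pics/w14.png

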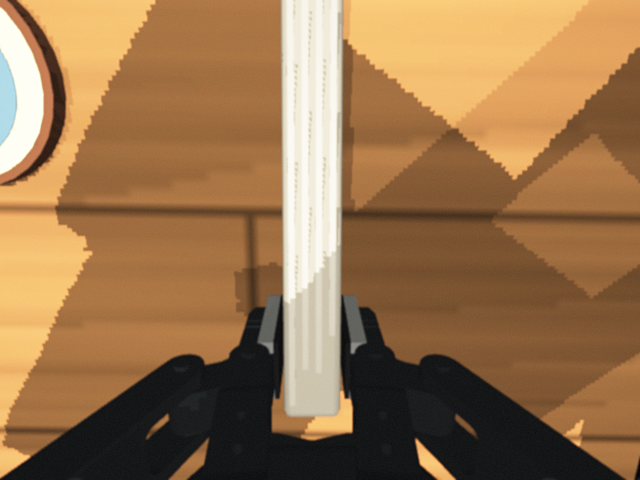

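View pics/s14.png

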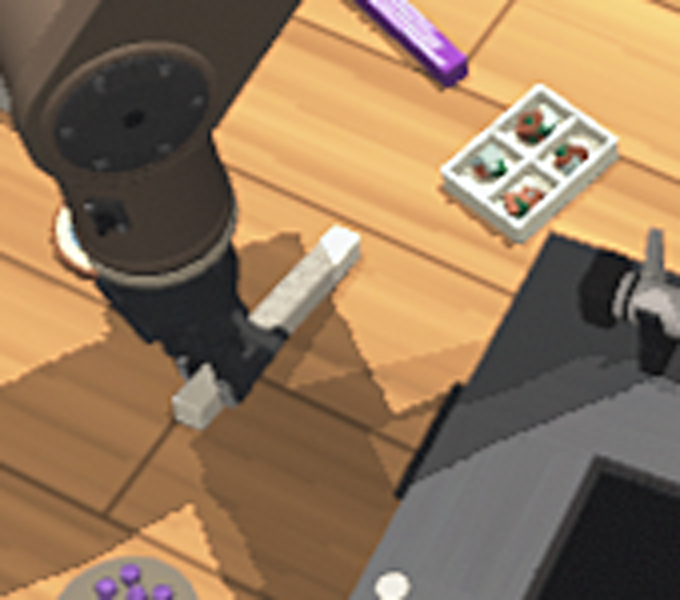

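Emit:
servo_tool(
  series=[
    [[-0.004,0,0],0],
    [[-0.004,0,0],0],
    [[-0.004,0,0],0],
    [[-0.004,0,0],0],
    [[-0.004,0,0],0],
    [[-0.004,0,0],0],
    [[-0.004,0,0],0],
    [[-0.004,0,0],0],
    [[-0.004,0,0],0],
    [[-0.002,0,0],0],
    [[0,0,0],0],
    [[0,0,0],0],
  ],
)

```text
time: 18.88
ee_pos: [588.1, -359.9, 147.2]
eef_rot: [0.707, -0.006, 0.707, 0.006]
ft_force: [2.0, -0.6, 0.3]
grip_width: 21.9
```

```bash
python3 - <<'E'
from h import *
im,c=snap('wrist','w15.png');plan(588,-361,75,91)
im,c2=snap('scene');cv2.imwrite('pics/s15.png',cv2.resize(im[130:280,130:300],None,fx=4,fy=4,interpolation=cv2.INTER_CUBIC)[:,:,::-1])
E
```

```text
t 18.93 pos [ 588.2 -359.9  147.1] head 90.97 d tool(before turn) m [ 0.0721 -0.0011 -0.0003] turn rad -0.0005 F [ 2.8 -0.4  0.7] w 21.8 j [-0.59  0.7   1.62  0.    0.82 -2.18]
```

View pics/w15.png

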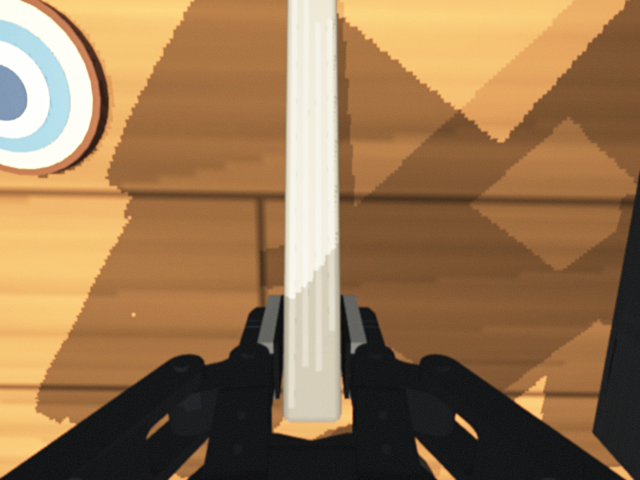

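View pics/s15.png

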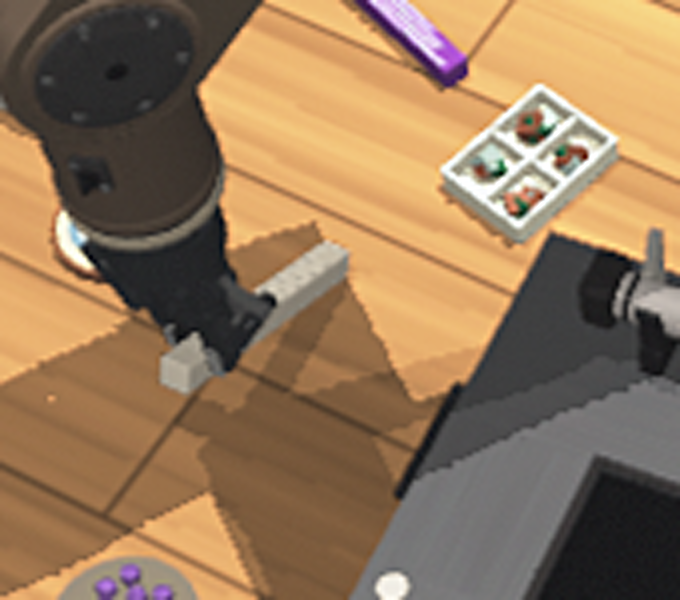

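Emit:
servo_tool(
  series=[
    [[-0.003,0,0],0],
    [[-0.003,0,0],0],
    [[0,0,0],0],
    [[0,0,0],0],
  ],
)

```text
time: 19.32
ee_pos: [587.9, -359.8, 153.1]
eef_rot: [0.707, -0.006, 0.707, 0.006]
ft_force: [1.2, 0.2, -0.8]
grip_width: 21.7
```

Emit:
servo_tool(
  series=[
    [[0,0,0],0],
    [[0,0,0],0],
    [[0,0,0],0],
    [[0,0,0],0],
  ],
  hand=255,
  force=60,
)

```text
time: 19.65
ee_pos: [587.9, -359.8, 152.9]
eef_rot: [0.707, -0.006, 0.707, 0.006]
ft_force: [0.3, 0.3, 0.2]
grip_width: 20.7
```

Emit:
servo_tool(
  series=[
    [[-0.01,0,0],0],
    [[-0.02,0,0],0],
    [[-0.03,0,0],0],
    [[-0.035,0,0],0],
    [[-0.035,0,0],0],
    [[-0.035,0,0],0],
    [[-0.03,0,0],0],
    [[-0.02,0,0],0],
    [[0,0,0],0],
    [[0,0,0],0],
    [[0,0,0],0],
  ],
  force=100,
)

```text
time: 20.57
ee_pos: [587.3, -359.5, 367.0]
eef_rot: [0.707, -0.006, 0.708, 0.006]
ft_force: [-1.3, -0.1, -3.3]
grip_width: 19.7
```

```bash
python3 - <<'E'
from h import *
im,c=snap('wrist','w16.png');plan(588,-361,75,91)
for o in nets.outline_of('wrist','stick_mid')[:2]: print(o['score'],o['location'],o['pixels'].sum())
im,c2=snap('scene');cv2.imwrite('pics/s16.png',cv2.resize(im[50:250,120:320],None,fx=3,fy=3,interpolation=cv2.INTER_CUBIC)[:,:,::-1])
for o in nets.outline_of('scene','stick_mid')[:2]: print(o['score'],o['location'],o['pixels'].sum())
E
```

```text
t 20.62 pos [ 587.3 -359.4  366.5] head 90.97 d tool(before turn) m [ 0.2914 -0.002   0.0013] turn rad -0.0005 F [ 0.1 -0.8 -3.1] w 19.6 j [-0.59  0.49  1.42 -0.    1.23 -2.18]
0.7 [310.9, 217.3] 22048
0.9 [223.7, 132.4] 566
0.75 [180.4, 154.3] 562
```

View pics/w16.png

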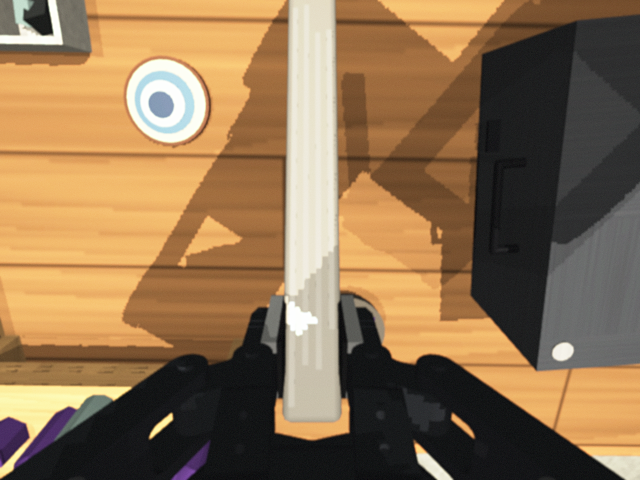

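View pics/s16.png

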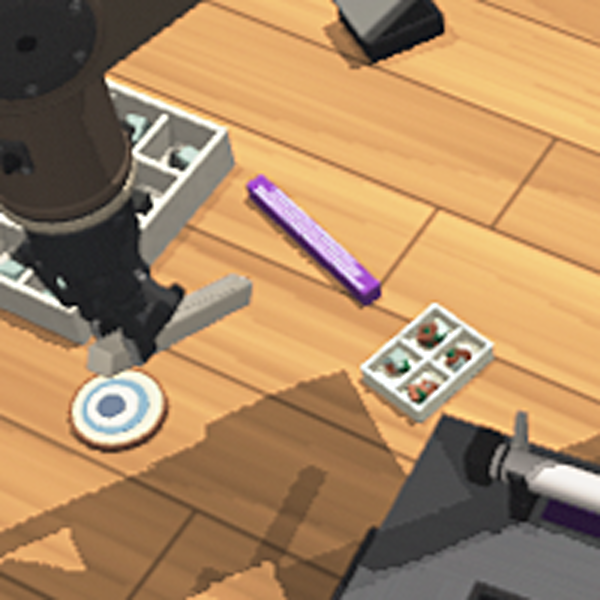

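```bash
python3 - <<'E'
from h import *
im=cv2.imread('pics/w16.png'); o=nets.outline_of('wrist','stick_mid')[0]['pixels'] if False else None
i=viewer.camera_info('wrist'); H=i['hand_eye']; c=cam('wrist')
g=cv2.cvtColor(im,cv2.COLOR_BGR2GRAY).astype(float); S=cv2.cvtColor(im,cv2.COLOR_BGR2HSV)[:,:,1].astype(float)
pts=[]
for r in list(range(2,290,8)):
    # saturation edges
    row=cv2.GaussianBlur(S[r-1:r+2],(5,3),0)[1]; d=np.diff(row)
    l=270+np.argmin(d[270:305]); rr=320+np.argmax(d[320:350])
    pts.append((r,l+.5,rr+.5))
pts=np.array(pts); 
for p in pts[::5]: print(p)
# model: top face edges y=±11, plane line x=x0+k*(-z)
def f(q):
    x0,k,y0,yaw=q; res=[]
    for r,l,rr in pts:
        for u,sy in((l,-11),(rr,11)):
            v=np.array([(u-c.cx)/c.f,-(r-c.cy)/c.f,-1.]); d=H[:3,:3]@v;o=H[:3,3]
            # intersect with x = x0 - k z
            t=(x0-k*o[2]-o[0])/(d[0]+k*d[2]); P=o+t*d
            res.append((P[1]-(y0+yaw*P[2])-sy))
    return np.array(res)
r=least_squares(f,[60,.5,0,0],loss='soft_l1'); x0,k,y0,yaw=r.x; print(r.x,np.degrees(np.arctan(k)),np.abs(r.fun).mean())
for row in (400,408,415,420):
    v=np.array([0,-(row-c.cy)/c.f,-1.]); d=H[:3,:3]@v;o=H[:3,3]; t=(x0-k*o[2]-o[0])/(d[0]+k*d[2]); print(row,o+t*d)
cv2.imwrite('pics/w16e.png',cv2.resize(im[370:440,260:370],None,fx=6,fy=6,interpolation=cv2.INTER_CUBIC))
E
```

```text
[  2.  288.5 335.5]
[ 42.  287.5 335.5]
[ 82.  286.5 336.5]
[122.  286.5 337.5]
[162.  284.5 337.5]
[202.  284.5 337.5]
[242.  283.5 338.5]
[282.  283.5 338.5]
[ 5.70691706e+01  5.81415490e-01 -3.70236899e-02 -2.75430230e-03] 30.1743824956407 0.11582038067459598
400 [45.1280599   0.2252889  20.53799891]
408 [43.73587618  0.22504039 22.93247197]
415 [42.52695614  0.2248246  25.01174239]
420 [41.66866898  0.22467139 26.48794517]
```

View pics/w16e.png

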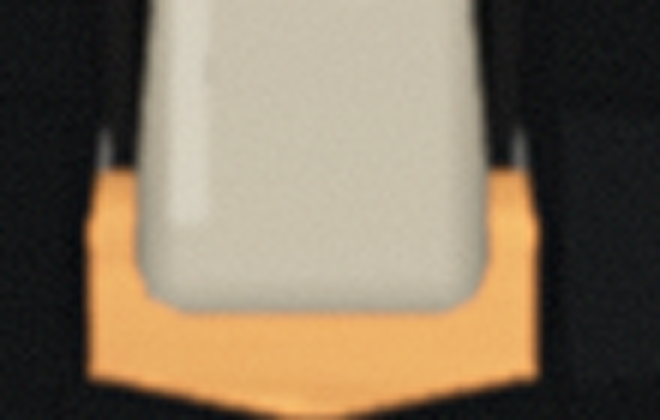

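Emit:
servo_tool(
  series=[
    [[0,0,0],0.1142],
    [[0,0,0],0.1142],
    [[0,0,0],0.1142],
    [[0,0,0],0.1142],
    [[0,0,0],0.1142],
    [[0,0,0],0.1142],
    [[0,0,0],0.1142],
    [[0,0,0],0.1142],
    [[0,0,0],0.1142],
    [[0,0,0],0.1142],
    [[0,0,0],0.1142],
    [[0,0,0],0.1142],
    [[0,0,0],0.1142],
    [[0,0,0],0],
  ],
)

```text
time: 21.93
ee_pos: [587.7, -359.7, 367.0]
eef_rot: [0.523, 0.475, 0.524, -0.475]
ft_force: [-0.5, -0.1, -2.7]
grip_width: 20.3
```

Emit:
servo_tool(
  series=[
    [[0,0.0102,-0.0284],0],
    [[0,0.0102,-0.0284],0],
    [[0,0.0102,-0.0284],0],
    [[0,0.0102,-0.0284],0],
    [[0,0.0102,-0.0284],0],
    [[0.008,0.0102,-0.0284],0],
    [[0.008,0.0102,-0.0284],0],
    [[0,0,0],0],
    [[0,0,0],0],
    [[0,0,0],0],
  ],
)

```text
time: 22.77
ee_pos: [638.4, -154.7, 351.6]
eef_rot: [0.526, 0.472, 0.526, -0.473]
ft_force: [-1.5, -1.2, -2.4]
grip_width: 20.1
```

```bash
python3 - <<'E'
from h import *
im,c=snap('wrist','w17.png');plan(638.1,-154.5,330,5.9)
im,c2=snap('scene');cv2.imwrite('pics/s17.png',cv2.resize(im[130:380,180:430],None,fx=2.4,fy=2.4,interpolation=cv2.INTER_CUBIC)[:,:,::-1])
E
```

```text
t 22.82 pos [ 638.4 -155.3  351.8] head 6.01 d tool(before turn) m [ 0.0218 -0.0002 -0.0008] turn rad 0.002 F [-0.2  0.3 -2.3] w 20.0 j [-0.28  0.45  1.52 -0.    1.17 -0.39]
```

View pics/w17.png

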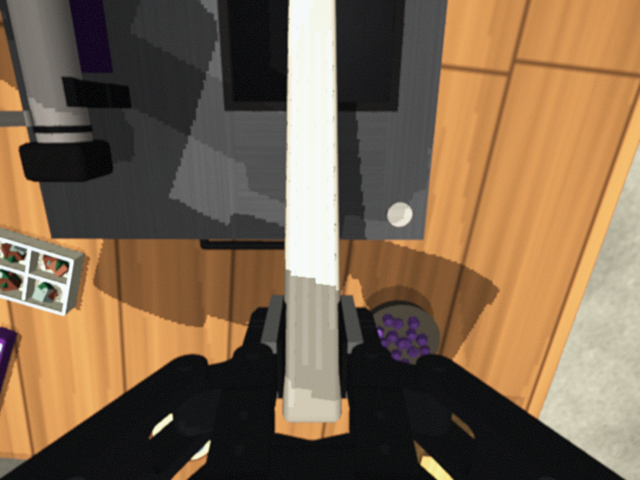

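View pics/s17.png

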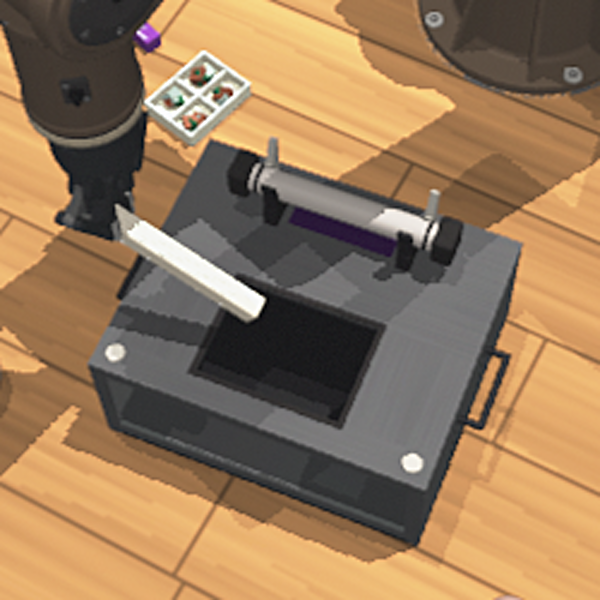

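Emit:
servo_tool(
  series=[
    [[0.014,0,-0.0017],0],
    [[0.014,0,-0.0017],0],
    [[0.014,0,-0.0017],0],
    [[0.0095,0,-0.0155],0],
    [[0.0095,0,-0.0155],0],
    [[0.0095,0,-0.0155],0],
    [[0.0095,0,-0.0155],0],
    [[0.0095,0,-0.0155],0],
    [[0,0,0],0],
    [[0,0,0],0],
  ],
)

```text
time: 23.7
ee_pos: [629.7, -70.8, 261.8]
eef_rot: [0.525, 0.473, 0.526, -0.473]
ft_force: [0.5, -1.2, -1.7]
grip_width: 19.8
```

```bash
python3 - <<'E'
from h import *
im,c=snap('wrist','w18.png');plan(621.7+.1028*77,4.7-.9947*77,262,5.9)
im,c2=snap('scene');cv2.imwrite('pics/s18.png',cv2.resize(im[130:380,180:430],None,fx=2.4,fy=2.4,interpolation=cv2.INTER_CUBIC)[:,:,::-1])
E
```

```text
t 23.75 pos [630.1 -71.6 262.3] head 5.99 d tool(before turn) m [ 0.0003 -0.0005  0.0003] turn rad 0.0016 F [-0.7 -0.2 -3.1] w 19.7 j [-0.16  0.5   1.68 -0.    0.97 -0.27]
```

View pics/w18.png

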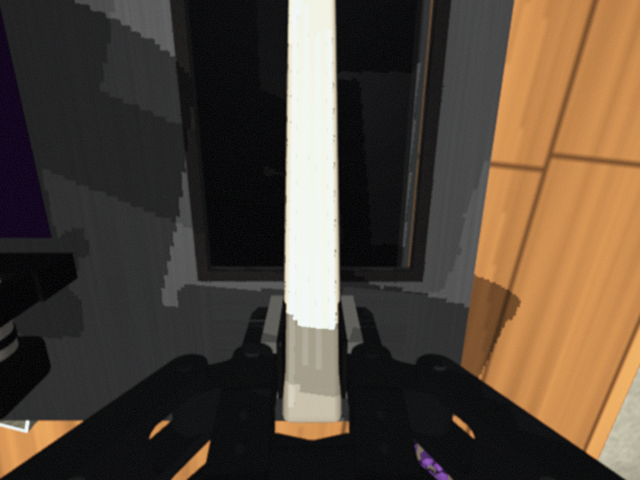

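View pics/s18.png

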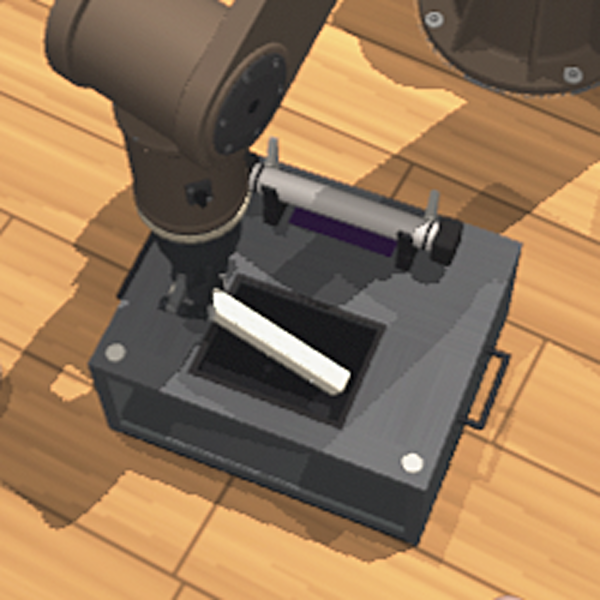

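```bash
python3 - <<'E'
from h import *
c=cam('scene')
for off in (50,70,90,110):
  for h in (400,450,500,550): print(off,h,np.round(proj(c,[[630.1+.16*off,-71.6+.99*off,h]])[0]))
print('want',180+252/2.4,130+108/2.4)
# kinematics fit
D=[(168.2,627.9,303.9,.4809,1.5969),(544,405.7,180.4,.65,1.63),(541.1,408.5,326.3,.50,1.50),(584.9,61,324.8,.37,1.72),(476.8,-10.7,280.3,.27,2.01),(476.7,-10.7,249.7,.31,2.04),(587.3,-359.4,366.5,.49,1.42),(588.2,-359.9,147.1,.70,1.62),(630.1,-71.6,262.3,.5,1.68),(638.4,-155.3,351.8,.45,1.52)]
A=[];b=[]
for x,y,z,q2,q3 in D:
    r=np.hypot(x,y);s=q2+q3
    A.append([1,0,np.sin(q2),np.sin(s),np.cos(s)]);b.append(r)
    A.append([0,1,np.cos(q2),np.cos(s),-np.sin(s)]);b.append(z)
q,res,rk,sv=np.linalg.lstsq(np.array(A),np.array(b),rcond=None);print(np.round(q,1),np.round(np.array(A)@q-b,1))
im=viewer.snapshot('scene'); cv2.imwrite('pics/s18f.png',im[:,:,::-1])
E
```

```text
50 400 [279. 217.]
50 450 [278. 203.]
50 500 [276. 187.]
50 550 [274. 170.]
70 400 [288. 223.]
70 450 [286. 208.]
70 500 [285. 193.]
70 550 [283. 176.]
90 400 [296. 228.]
90 450 [295. 214.]
90 500 [294. 198.]
90 550 [292. 182.]
110 400 [304. 233.]
110 450 [303. 219.]
110 500 [303. 204.]
110 550 [302. 188.]
want 285.0 175.0
[  2.2  15.6 596.  442.2  30. ] [-0.1 -0.9  0.3 -1.2 -0.4  1.  -1.3  0.9  0.3 -1.1  0.7  1.3  1.2 -0.5
 -0.1  1.1 -0.7 -1.4  0.2  0.9]
```

View pics/s18f.png

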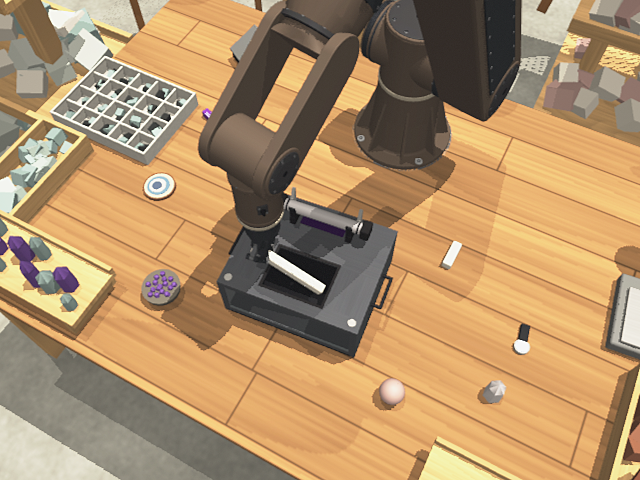

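Emit:
servo_tool(
  series=[
    [[0.0094,0,-0.0154],0],
    [[0.0094,0,-0.0154],0],
    [[0.0094,0,-0.0154],0],
    [[0.0094,0,-0.0154],0],
    [[0.0094,0,-0.0154],0],
    [[0,0,0],0],
    [[0,0,0],0],
  ],
)

```text
time: 24.43
ee_pos: [621.5, 5.8, 214.3]
eef_rot: [0.525, 0.473, 0.526, -0.473]
ft_force: [-0.8, -0.8, -2.9]
grip_width: 19.9
```

```bash
python3 - <<'E'
from h import *
im,c=snap('wrist','w19.png');plan(621.7,4.7,215,5.9)
im,c2=snap('scene');cv2.imwrite('pics/s19.png',cv2.resize(im[130:380,180:430],None,fx=2.4,fy=2.4,interpolation=cv2.INTER_CUBIC)[:,:,::-1])
E
```

```text
t 24.48 pos [621.9   5.  214.9] head 5.99 d tool(before turn) m [-0.0001 -0.0003  0.0003] turn rad 0.0015 F [ 0.6 -0.6 -1.9] w 19.7 j [-0.04  0.54  1.75 -0.    0.86 -0.15]
```

View pics/w19.png

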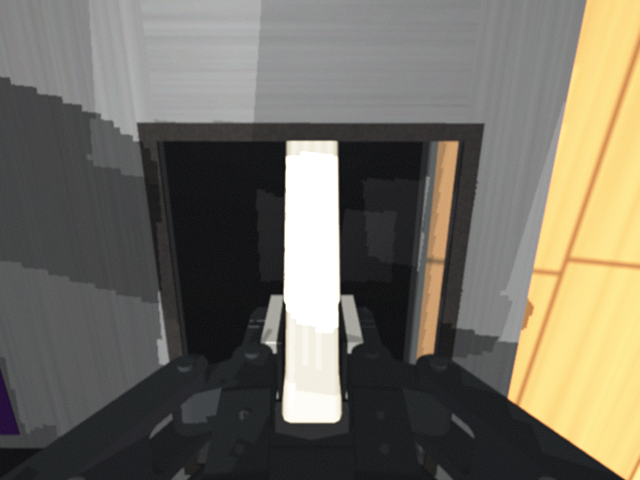

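View pics/s19.png

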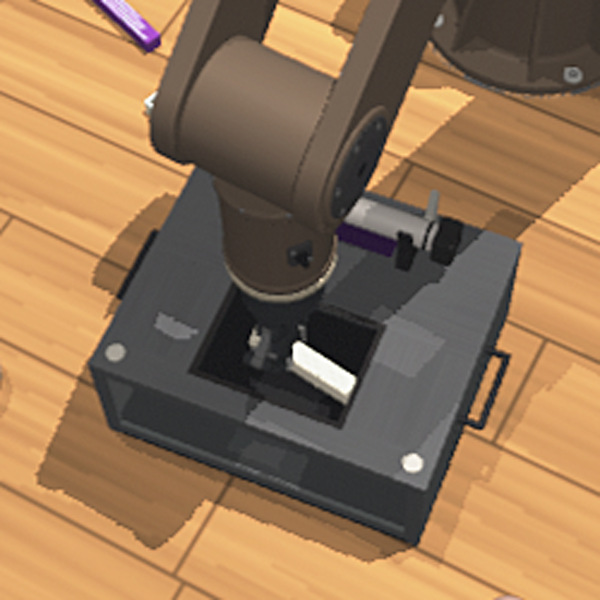

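Emit:
servo_tool(
  series=[
    [[0.007,0,-0.005],0],
    [[0.007,0,-0.005],0],
    [[0.006,0,-0.005],0],
    [[0.005,0,-0.002],0],
    [[0.004,0,-0.001],0],
    [[0.004,0,0],0],
    [[0,0,0],0],
    [[0,0,0],0],
  ],
)

```text
time: 25.2
ee_pos: [620.1, 21.8, 182.2]
eef_rot: [0.525, 0.473, 0.525, -0.474]
ft_force: [0.3, 0.8, -2.6]
grip_width: 19.6
```

Emit:
servo_tool(
  series=[
    [[0.004,0,0.004],0],
    [[0.004,0,0.004],0],
    [[0,0,0.004],0],
    [[0,0,0],0],
    [[0,0,0],0],
  ],
)

```text
time: 25.62
ee_pos: [621.5, 9.5, 174.4]
eef_rot: [0.525, 0.474, 0.525, -0.474]
ft_force: [-0.7, 0.5, -1.7]
grip_width: 20.1
```

```bash
python3 - <<'E'
from h import *
im,c=snap('wrist','w20.png');plan(621.7-.1028*6,4.7+6,174,5.9)
im,c2=snap('scene','s20f.png');cv2.imwrite('pics/s20.png',cv2.resize(im[130:380,180:430],None,fx=2.4,fy=2.4,interpolation=cv2.INTER_CUBIC)[:,:,::-1])
E
```

```text
t 25.67 pos [621.5   9.7 174.5] head 5.87 d tool(before turn) m [ 0.0005 -0.0003 -0.001 ] turn rad -0.0004 F [-0.   0.1 -3. ] w 19.9 j [-0.03  0.59  1.77  0.    0.78 -0.14]
```

View pics/w20.png

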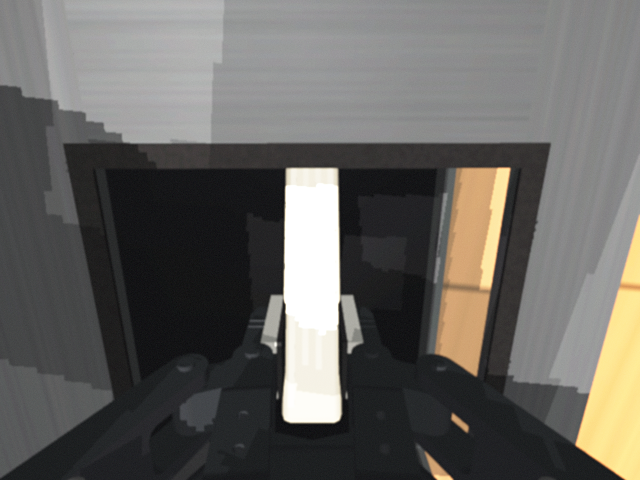

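View pics/s20.png

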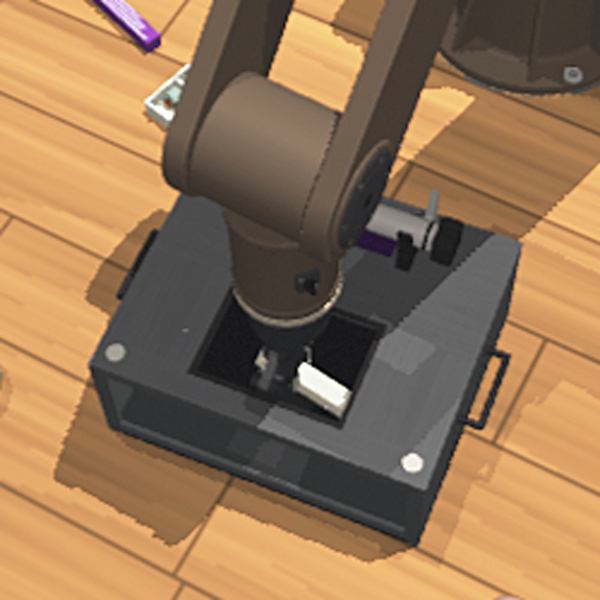

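```bash
python3 - <<'E'
from h import *
s=arm.get_state();print(s['time'],s['ft_force'],s['grip_width'],s['ee_pos'])
print(job.sign_off())
E
```

```text
25.7167 [ 0.07122214  0.19422426 -2.87270736] 19.99392776432683 [621.47142078   9.93710971 174.53671545]
the job is handed in; nothing more can be done
None
```

The lamp is home in the clip and the white selenite stick is inside the cabinet, still held in the gripper. I handed the job in at 25.7 s; no verdict was reported.

**Lamp:** I pressed the lamp down between the forks until the push-down force rose to 14 N, at the height expected for fully home. I then let go of it. The wrist picture taken after letting go shows both jaw noses closed over the tube. I took no close-up of the lamp after that. In the last scene picture the arm hides its -y part, and the visible part looks unchanged.

**Stick:** I took the white stick, not the purple look-alike. The gripper cannot tilt, so I loosened its hold and let the far end rest on the counter while I lifted. That turned the stick to about 29–30°, and I tightened the grip again. It went through the port lower end first, and the only force I read on the way was roughly the stick's own weight, so I saw no sign of contact.

**Final check, from the measured arm pose and fitted tilt:**

| Direction | Clearance |
|---|---|
| Below the top panel | about 12 mm |
| Above the floor | 12–15 mm |
| Nearest end wall | about 20 mm |

- **Force:** the last reading was -2.9 N vertical and about zero sideways. The stick weighs about 2.2 N, so nothing suggests it is touching.
- **Not seen directly:** the lower end of the stick is hidden by the panel, so its clearances are calculated. The two tilt estimates, one from the picture and one from the counter contact, differ by about 3 mm at the lower tip.
- **Cabinet position:** the cameras disagreed on it by 1–2 mm, which is well inside these clearances.

The other things on the counter were not touched.

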